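# Trace the rim of a lens blank with a sprung touch probe

### The job

Take the touch probe out of its blue rack, set the red ball at its lower end sideways against the rim of the amber lens blank at the green mark, and slide it around the rim in one unbroken sweep, past the three white marks to the red mark, pressing lightly (never more than 8 N) and not losing contact on the way. Then put the probe back upright in its rack, fully home, and let go, leaving everything else on the bench alone and not touching the lens fixture with the gripper.

Things in the scene. Friction and masses are not known exactly. Their poses are not given: they have to be found in the camera images.
- fixture: Lens fixture, bolted down. Origin: centre of its underside, on its upright axis (z up). Dark steel base disc 180 mm across, 12 mm high; pedestal 40 mm across; on it an amber glass lens blank, clamped from above by a black knob 22 mm across reaching 87 mm high. Five index marks lie on the base disc: the sweep from green to red runs anticlockwise seen from above, 140 degrees about the axis.
- rim (a point): Point on the fixture's axis at the lens rim's mid-height, 60 mm up. The rim is upright, 54 to 66 mm high (dome to 71). From above: an egg: discs of radius 40 and 25 mm, centred 1 and 34 mm from the axis on the same side, joined by straight tangents; rim 39 to 59 mm from the axis. Its angle differs every time and is NOT reported: its narrow end points up to 90 degrees either side of the second white mark. It does not turn when pressed lightly. Slippery, friction about .25.
- mark_green: Green index line, start of the sweep: 24 x 8 mm, flat on the base disc, 64 to 88 mm from the axis. Frame: origin on the fixture's axis at bench height, x outward along the mark, y anticlockwise, z up. It is turned -70 degrees from the fixture's x axis. The ball is at a mark when it touches the rim with its centre within 6 mm either side of the mark's radial line.
- mark_w1: First white index line (4 mm wide), 35 degrees anticlockwise from green; frame as for the green mark.
- mark_w2: Second white index line, 70 degrees anticlockwise from green (along the fixture's x axis); frame as for the green mark.
- mark_w3: Third white index line, 105 degrees anticlockwise from green; frame as for the green mark.
- mark_red: Red index line (8 mm wide), end of the sweep, 140 degrees anticlockwise from green; frame as for the green mark.
- probe: Touch probe, 0.2 kg (varies), upright in the rack at first. Origin: centre of its flange's underside, z up. Flange 46 mm across, 0 to 6 mm up; square grey handle 28 x 28 mm (faces square to x and y), 6 to 76 mm up, yellow top; below, a nose 24 mm across to -20 mm, then a 4 mm steel feeler with a red ball. The feeler pivots at -14 mm, sprung to centre: the ball gives sideways, any way, 2 N per mm, up to 14 mm.
- ball (a point): Centre of the red ball, 8 mm across, 63 mm below the probe's origin on its axis when the feeler is free.
- rack: Probe rack, bolted to the bench: blue upright sleeve, 48 mm outside, 34 mm bore, rim 85 mm above the bench, on a 100 x 100 x 8 mm dark foot. Origin: centre of its underside, z up. With the probe home its flange rests on the rim (probe origin 85 mm above the rack's origin, on its axis), with nose and feeler inside.
- reagent: Bystander: amber bottle with black cap, 52 mm across, 95 mm tall. Origin under its centre.
- dish: Bystander: clear to whitish round dish with lid, 94 mm across, 18 mm tall. Origin under its centre.
- slide_box: Bystander: blue slide box 85 x 100 x 35 mm. Origin under its centre.
- marker: Bystander: black marker pen lying down, 14 mm thick, about 100 mm long.
Not all that is in view belongs to the job. What is shaped like the fixture but purple is not meant. Leave any turquoise look-alike of the probe alone.

How it is judged (in metres and radians):
On the way, in this order (a step that is already met when the one before it is completed fails the run):
1. the probe is lifted out of its rack (z of probe in the frame of rack above 0.16 m), for 0.1 s.
2. the ball touches the lens rim at the green mark (contact force between probe and fixture above 0.5 N and y of ball in the frame of mark_green between -0.006 and 0.006 m and x of ball in the frame of mark_green above 0.03 m and z of ball in the frame of fixture between 0.052 and 0.067 m), for 0.15 s.
3. the ball touches the lens rim at the first white mark (contact force between probe and fixture above 0.5 N and y of ball in the frame of mark_w1 between -0.006 and 0.006 m and x of ball in the frame of mark_w1 above 0.03 m and z of ball in the frame of fixture between 0.052 and 0.067 m), for 0.15 s.
4. the ball touches the lens rim at the second white mark (contact force between probe and fixture above 0.5 N and y of ball in the frame of mark_w2 between -0.006 and 0.006 m and x of ball in the frame of mark_w2 above 0.03 m and z of ball in the frame of fixture between 0.052 and 0.067 m), for 0.15 s.
5. the ball touches the lens rim at the third white mark (contact force between probe and fixture above 0.5 N and y of ball in the frame of mark_w3 between -0.006 and 0.006 m and x of ball in the frame of mark_w3 above 0.03 m and z of ball in the frame of fixture between 0.052 and 0.067 m), for 0.15 s.
6. the ball touches the lens rim at the red mark (contact force between probe and fixture above 0.5 N and y of ball in the frame of mark_red between -0.006 and 0.006 m and x of ball in the frame of mark_red above 0.03 m and z of ball in the frame of fixture between 0.052 and 0.067 m), for 0.15 s.
At the end, for the whole second after the job is handed in: The rim has been traced from green to red past every mark, and the probe hangs upright in its rack (within 8 mm of the sleeve's axis, flange within 3 mm of the rim, tilt under 0.1 rad), at rest and released; the bystanders are within 20 mm of their starts (horizontal distance between probe and rack below 0.008 m and z of probe in the frame of rack between 0.082 and 0.088 m and angle between probe's own z axis and vertical below 0.1 rad and linear speed of probe below 0.02 m/s and contact force between the fingers and probe below 0.1 N and distance of each of reagent, dish, slide_box, marker from where it was at the start of the episode below 0.02 m); the robot touches nothing.
It fails at once if the probe presses the lens fixture with more than 8 N (contact force between probe and fixture above 8 N).
It fails at once if the ball loses contact in mid-sweep: it is at rim height, within 80 mm of the fixture's axis and more than 15 mm inside the sector between the green and red marks, yet not touching (contact force between probe and fixture below 0.01 N and y of ball in the frame of mark_green above 0.015 m and y of ball in the frame of mark_red below -0.015 m and horizontal distance between ball and fixture below 0.08 m and z of ball in the frame of fixture below 0.072 m).
It fails at once if the gripper or arm bumps the lens fixture (contact force between any of the fingers, the arm and fixture above 1 N).
It fails at once if the probe is let go while not down in its rack (contact force between the fingers and probe below 0.05 N and z of probe in the frame of rack above 0.1 m).
It fails at once if a bystander is knocked 20 mm or more (distance of any of reagent, dish, slide_box, marker from where it was at the start of the episode above 0.02 m).
It also fails if it takes over 72 s, if anything falls off the work surface, if the arm or the gripper's body presses on something with over 40 N, if the wrist force passes 120 N, or if a joint passes its speed limit or range.

### The arm

A 6-joint arm with a two-finger parallel gripper is mounted at the origin on the work surface. World frame = base frame: x ahead of the robot, y to its left, z up, the work surface at z = 0. Lengths are in mm, angles in rad, forces in N, time in s.
With the tool pointing down it reaches from about 275 to 750 mm from the base axis. Payload 10.2 kg.
Tool frame: the origin (TCP) lies midway between the tips of the shut fingers; the grasp point (between the pads) lies 19 mm behind it; z points along the fingers, y is the direction in which the jaws open and shut (so a half turn about z gives the same grasp; the last joint's range is limited). The gripper opens to 85 mm and grips with 20 to 120 N. Pads are 22 mm wide; open, the fingers measure 114 mm over their backs; the gripper's body (76 mm by 85 mm) begins 54 mm behind the grasp point. The pads swing forward as they close: fully open they stand 13 mm farther back than shut.
Start: joints at [-1.434, 0.313, 1.498, -0, 1.331, -0.223], TCP at [184.833, -491.394, 231.294] pointing down, gripper open.
Joint ranges: [-2.94, 2.94], [-0.97, 2.17], [0.19, 2.56], [-1.23, 4.37], [0.02, 3.11], [-2.88, 2.88]. Speed limits (rad/s): [2.39, 2.39, 3.01, 3.14, 3.14, 3.14].

### API

Orientations are given as a unit quaternion [w, x, y, z].
In Python, from rig import ctrl gives the robot as it stands.
- The arm moves only by the tool carry_out, never from a script. Its argument "plan" is a list of rows, each a list of 3 entries, a list of its own where there are three numbers: the finger opening in mm, from 0 to 85.4, then the shift along the tool's x, y, z in mm, then the turn, a rotation vector about the tool's x, y, z in units of 6 degrees (1.0 is 6 degrees). In form: [[grip, [x, y, z], [ax, ay, az]], ...]. A call has 1 to 20 rows; each row shifts and turns the commanded pose from where the row before left it, along the tool's axes as they then stand; what a row does not reach is not made up. A row lasts 1/12 s, in which the tool goes at most 41.7 mm and 7.16 degrees, less where a joint would pass 70% of its speed; a pose out of reach is approached as far as the arm can. A call with a gripper value outside its range is refused whole. The fingers move at their own pace and stop on an object; "grip_force" is the grip in N (left out, the last holds). Time passes only in rows, so rows that do not move let the fingers close. It gives the time, the measured TCP pose, the force and the opening at its end, in the units of the state.
- ctrl.sense(): the state, without advancing time (a new reading comes with each control period).
- ctrl.capture(name): name is "side" or "top" or "wrist"; returns a dict with "color" (384x512x3 uint8, blue, green, red), "range_z" (384x512 float32, mm along the optical axis (not along the pixel's ray), 0 where there is no reading), "fx", "fy", "cx", "cy" (pixels), "cam_to_world" (4x4, takes a point from camera to world coordinates); the wrist camera has in their place "tool_from_camera" (4x4, takes a point from camera to tool coordinates, whose origin is the TCP and whose axes are the flange's). Camera axes: x right, y up, looking along -z (the intrinsics and any distortion apply to the point x, -y, -z); pixel columns grow to the right and rows downward; lengths in mm; the calibration is good to about 2 mm. The wrist camera is an equidistant fisheye: a pixel r from the principal point sees the ray r / f radians off the axis. A picture is of the moment at which its call begins: read the wrist's pose just before it.
- ctrl.finish_job(): hands the job in, once; it reports no verdict.
The state is a dict: "time_s": time; "joints": joint angles; "dq": joint speeds; "tau": joint torques, N m; "eef_pos": TCP position; "ee_rot": TCP orientation; "force": force on the tool from outside, world axes, zero at the start; "wrist_torque": the same for the moment, N m; "grip_width": opening from 0.0 (shut) to 1.0 (fully open).
Only numpy, scipy, OpenCV 4.12 (cv2) and the standard library are available. Lean on these libraries where they do the work, as an engineer would, in place of code of your own. Each camera call takes 0.05 s, during which the arm holds its last target.

## Working session

There is one attempt and no reset: what is moved stays moved. The work goes in short steps, Python scripts to look and compute and a tool call to move; the robot and the scene stay as the last step left them, time stands still between calls to the robot, and variables do not carry over. Pictures are saved under pics/ and viewed, and the job is handed in when it is done.

Besides the shell and the picture viewer there is one more tool, called after "Call:" as name(argument=value, ...), one argument or row to a line, values as JSON. carry_out: Moves the arm, as the interface text tells. Its arguments: {"type":"object","properties":{"plan":{"type":"array"},"grip_force":{"type":"number"}},"required":["plan"]}

```bash
ls; mkdir -p pics; python3 - <<'E'
from rig import ctrl
import cv2,numpy as np,pickle
print(ctrl.sense())
d={}
for n in ["side","top","wrist"]:
    c=ctrl.capture(n); d[n]=c
    cv2.imwrite(f"pics/{n}0.png",c["color"])
    print(n,c["fx"],c["fy"],c["cx"],c["cy"],np.round(c.get("cam_to_world",c.get("tool_from_camera")),3).tolist(),[k for k in c])
pickle.dump(d,open("cap0.pkl","wb"))
E
```

```text
pics
{'time_s': 0.0, 'joints': array([-1.43440304e+00,  3.13424515e-01,  1.49845869e+00, -4.07785470e-06,
        1.33101603e+00, -2.23389265e-01]), 'dq': array([-6.48526952e-04, -2.40902153e-03, -1.45034697e-03, -1.04409020e-03,
        1.60814932e-03, -9.91657562e-06]), 'tau': array([-2.26519842e-04, -4.12260711e+01, -2.59742045e+01, -1.76653671e-04,
        4.09892833e-03,  2.85000823e-05]), 'eef_pos': array([ 184.79238289, -491.11429314,  230.73999205]), 'ee_rot': array([-6.52757945e-04,  9.83862855e-01,  1.78923045e-01,  2.64294268e-05]), 'force': array([ 1.53774292, -0.81354941,  0.36384208]), 'wrist_torque': array([0.02178514, 0.00291929, 0.02477542]), 'grip_width': 1.001435739603359}
side 485.1552307743664 485.1552307743664 258.52577886815516 187.00752598409267 [[0.998, 0.055, -0.029, 527.827], [-0.06, 0.734, -0.676, -815.955], [-0.016, 0.676, 0.736, 996.805], [0.0, 0.0, 0.0, 1.0]] ['color', 'range_z', 'fx', 'fy', 'cx', 'cy', 'cam_to_world']
top 411.68167131645566 411.68167131645566 259.1040209584348 188.76234485205015 [[-0.022, 0.994, -0.111, 431.068], [-1.0, -0.02, 0.019, 31.376], [0.016, 0.111, 0.994, 1374.963], [0.0, 0.0, 0.0, 1.0]] ['color', 'range_z', 'fx', 'fy', 'cx', 'cy', 'cam_to_world']
wrist 297.3186396354542 297.3186396354542 253.5299060551561 189.98626162067185 [[-0.0, 0.956, 0.294, 74.449], [1.0, -0.0, 0.001, 0.742], [0.001, 0.294, -0.956, -142.735], [0.0, 0.0, 0.0, 1.0]] ['color', 'range_z', 'fx', 'fy', 'cx', 'cy', 'tool_from_camera']
```

View pics/side0.png

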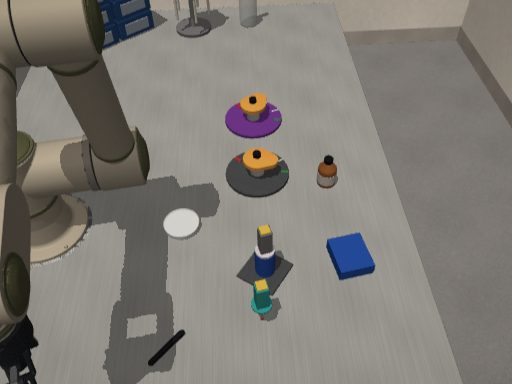

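View pics/top0.png

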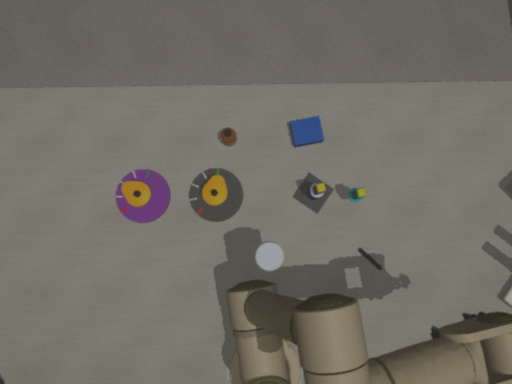

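View pics/wrist0.png

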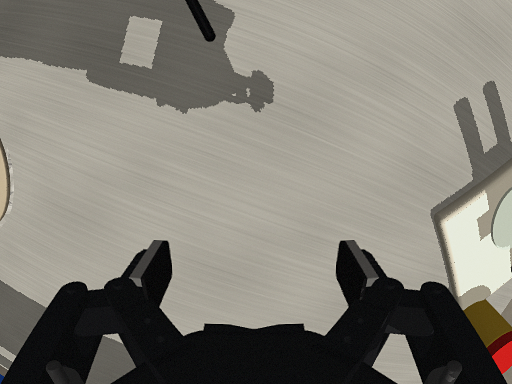

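```bash
cat > h.py <<'E'
import numpy as np,cv2,pickle
from scipy.spatial.transform import Rotation as R
def load(f): return pickle.load(open(f,"rb"))
def ray(c,u,v,T=None):
    M=c["cam_to_world"] if T is None else T
    d=np.array([(u-c["cx"])/c["fx"],-(v-c["cy"])/c["fy"],-1.0])
    return M[:3,3],M[:3,:3]@d
def wray(c,u,v,Tw):
    x,y=u-c["cx"],v-c["cy"]; r=np.hypot(x,y); t=r/c["fx"]
    s=np.sin(t)/max(r,1e-9)
    d=np.array([x*s,-y*s,-np.cos(t)]); M=Tw@c["tool_from_camera"]
    return M[:3,3],M[:3,:3]@d
def toolT(s):
    q=s["ee_rot"];T=np.eye(4);T[:3,:3]=R.from_quat([q[1],q[2],q[3],q[0]]).as_matrix();T[:3,3]=s["eef_pos"];return T
def onz(r,z):
    o,d=r; return o+d*((z-o[2])/d[2])
def tri(rs):
    A=np.zeros((3,3));b=np.zeros(3)
    for o,d in rs:
        d=d/np.linalg.norm(d);P=np.eye(3)-np.outer(d,d);A+=P;b+=P@o
    p=np.linalg.solve(A,b)
    return p,[np.linalg.norm((np.eye(3)-np.outer(d,d)/(d@d))@(p-o)) for o,d in rs]
def crop(img,x0,y0,x1,y1,s,name): cv2.imwrite(name,cv2.resize(img[y0:y1,x0:x1],None,fx=s,fy=s,interpolation=cv2.INTER_CUBIC))
E
python3 - <<'E'
from h import *
d=load("cap0.pkl")
crop(d["top"]["color"],180,100,380,250,4,"pics/topc.png")
crop(d["side"]["color"],190,70,390,320,2.4,"pics/sidec.png")
for n in("top","side"):
    h=cv2.cvtColor(d[n]["color"],cv2.COLOR_BGR2HSV)
    for nm,lo,hi in [("yellow",(24,120,120),(34,255,255)),("orange",(10,150,120),(23,255,255)),("green",(50,90,50),(80,255,255)),("turq",(82,100,60),(98,255,255)),("red",(172,120,80),(180,255,255)),("red0",(0,120,80),(6,255,255)),("blue",(105,120,60),(125,255,255)),("purple",(130,80,60),(160,255,255))]:
        m=cv2.inRange(h,lo,hi);k,l,st,ce=cv2.connectedComponentsWithStats(m)
        for i in range(1,k):
            if st[i,4]>=8: print(n,nm,st[i].tolist(),ce[i].round(1))
E
```

```text
top yellow [317, 183, 9, 9, 60] [320.8 187.1]
top yellow [358, 189, 8, 7, 47] [361.3 192. ]
top yellow [217, 194, 6, 8, 23] [219.5 197.6]
top orange [202, 175, 25, 30, 515] [214.5 189.8]
top orange [122, 181, 29, 25, 506] [136.  192.3]
top green [217, 169, 2, 5, 10] [217.5 171. ]
top green [147, 171, 3, 5, 8] [147.9 173.1]
top turq [349, 189, 12, 13, 53] [353.3 196.5]
top red [121, 207, 6, 5, 14] [123.6 208.9]
top red0 [197, 208, 6, 6, 20] [199.7 210.7]
top blue [290, 117, 34, 29, 721] [306.2 130.8]
top purple [116, 170, 54, 53, 1439] [146.9 197.9]
top purple [116, 183, 7, 12, 47] [118.8 189.8]
side orange [240, 93, 26, 21, 367] [253.4 103.7]
side orange [243, 148, 35, 23, 543] [259.4 159.9]
side orange [321, 165, 13, 8, 79] [326.9 168.8]
side orange [259, 225, 12, 10, 79] [264.4 229.6]
side orange [255, 279, 13, 12, 98] [260.8 284.6]
side green [273, 119, 8, 1, 8] [276.5 119. ]
side green [280, 170, 8, 3, 24] [283.5 171. ]
side turq [251, 283, 22, 31, 412] [261.1 301.1]
side red0 [234, 157, 7, 5, 20] [237.4 159. ]
side blue [109, 0, 42, 40, 287] [124.5  17.4]
side blue [100, 3, 10, 6, 31] [104.4   5.3]
side blue [105, 23, 10, 7, 32] [109.2  25.9]
side blue [327, 233, 48, 47, 1553] [349.9 255.7]
side blue [255, 253, 20, 25, 363] [264.6 266. ]
side purple [225, 103, 56, 35, 1242] [252.4 122.2]
```

View pics/topc.png

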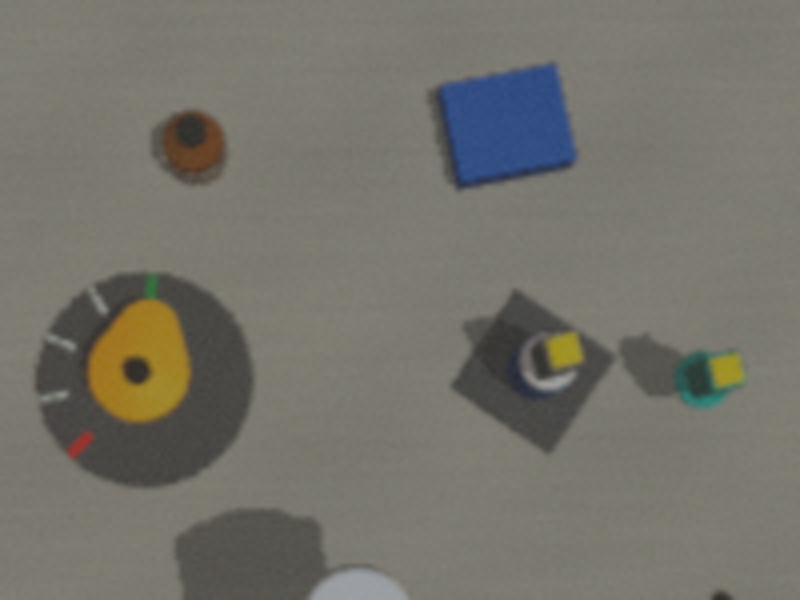

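View pics/sidec.png

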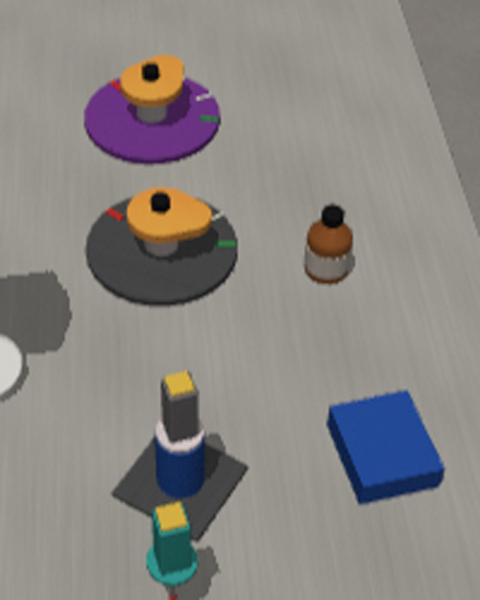

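```bash
python3 - <<'E'
from h import *
d=load("cap0.pkl"); t,s=d["top"],d["side"]
print("probe top",tri([ray(t,320.8,187.1),ray(s,264.4,229.6)]))
print("turq top",tri([ray(t,361.3,192),ray(s,260.8,284.6)]))
# range-based check
def pt(c,u,v):
    z=c["range_z"][int(round(v)),int(round(u))]; o,dd=ray(c,u,v); return (o+dd*z).round(1)
print(pt(t,320.8,187.1),pt(s,264.4,229.6))
# fixture knob
print("knob top",pt(t,214,193),pt(s,257,154))
# disc in top: fit ellipse edge of dark
for n,box,thr in(("top",(180,160,252,232),95),("side",(215,140,300,205),95)):
    g=cv2.cvtColor(d[n]["color"],cv2.COLOR_BGR2GRAY);x0,y0,x1,y1=box
    hsv=cv2.cvtColor(d[n]["color"],cv2.COLOR_BGR2HSV)
    m=((g<thr)|(hsv[...,1]>120)).astype(np.uint8)[y0:y1,x0:x1]
    m=cv2.morphologyEx(m,cv2.MORPH_CLOSE,np.ones((7,7)))
    cs,_=cv2.findContours(m,cv2.RETR_EXTERNAL,cv2.CHAIN_APPROX_NONE);c=max(cs,key=cv2.contourArea)
    h=cv2.convexHull(c)
    e=cv2.fitEllipse(c); print(n,e,cv2.contourArea(c))
    P=np.array([onz(ray(d[n],p[0][0]+x0,p[0][1]+y0),12) for p in c])[:,:2]
    A=np.c_[2*P,np.ones(len(P))];x=np.linalg.lstsq(A,(P**2).sum(1),rcond=None)[0]
    print("circle",x[:2],np.sqrt(x[2]+x[:2]@x[:2]))
for n,pts in(("top",dict(g=(217.5,171.3),r=(199.7,210.7),w1=(180+98/4,100+300/4),w2=(180+60/4,100+342/4),w3=(180+54/4,100+397/4))),("side",dict(g=(283.5,171),r=(237.4,159)))):
    for k,p in pts.items(): print(n,k,onz(ray(d[n],*p),12)[:2].round(1))
# rack foot corners top view
for p in ((516,290),(614,357),(549,453),(452,386)): print("foot",onz(ray(t,180+p[0]/4,100+p[1]/4),8)[:2].round(1))
print("bottle",onz(ray(t,228,135),90),"box",onz(ray(t,306,131),35),"dish",onz(ray(t,269,257),18))
print("sleeve rim",pt(t,316,190))
E
```

```text
probe top (array([ 566.8539406 , -175.1314083 ,  161.94296601]), [np.float64(0.9073073378910127), np.float64(0.9073073378911327)])
turq top (array([ 551.2291918 , -300.05659314,  144.54356832]), [np.float64(1.202286975355959), np.float64(1.2022869753559497)])
[ 567.4 -174.6  165. ] [ 565.8 -178.3  165.9]
knob top [563.9 148.7  90.1] [566.9 140.9  87.3]
top ((35.708740234375, 34.516624450683594), (52.60008239746094, 53.14640426635742), 52.38993453979492) 2193.0
circle [567.40945104 150.08371527] 87.90360079945785
side ((41.87665557861328, 33.19282913208008), (47.74568557739258, 62.05256652832031), 88.52972412109375) 2319.5
circle [565.36791206 145.90281368] 91.40125076978428
top g [644.6 143.4]
top r [514.1 203.5]
top w1 [633.  186.9]
top w2 [598.3 218.6]
top w3 [552.5 223.8]
side g [641.1 144.5]
side r [511.9 203.4]
foot [ 635.3 -163.4]
foot [ 577.  -243.7]
foot [ 497.8 -186.1]
foot [ 555.4 -107. ]
bottle [748.60242871 102.44032981  90.        ] box [ 771.24628243 -154.43984565   35.        ] dish [358.18852031 -21.6173939   18.        ]
sleeve rim [ 560.9 -162.7  147.5]
```

The thing wanted is the grey probe with the yellow top in the blue rack, at top (320,187) and side (264,230). The turquoise look-alike at top (361,192) and side (261,285) is not it. The fixture is the dark disc at top (215,194); the purple one at top (143,196) is not it. The crops confirm both choices.

Call:
carry_out(
  plan=[
    [85, [36, -12.5, -8], [0, 0, 0]],
    [85, [36, -12.5, -8], [0, 0, 0]],
    [85, [36, -12.5, -8], [0, 0, 0]],
    [85, [36, -12.5, -8], [0, 0, 0]],
    [85, [36, -12.5, -8], [0, 0, 0]],
    [85, [36, -12.5, -8], [0, 0, 0]],
    [85, [36, -12.5, -8], [0, 0, 0]],
    [85, [36, -12.5, -8], [0, 0, 0]],
    [85, [36, -12.5, -8], [0, 0, 0]],
    [85, [36, -12.5, -8], [0, 0, 0]],
    [85, [36, -12.5, -8], [0, 0, 0]],
    [85, [36, -12.5, -8], [0, 0, 0]],
    [85, [36, -12.5, -8], [0, 0, 0]],
    [85, [0, 0, 0], [0, 0, 0.7]],
    [85, [0, 0, 0], [0, 0, 0.7]],
    [85, [0, 0, 0], [0, 0, 0]],
    [85, [0, 0, 0], [0, 0, 0]],
    [85, [0, 0, 0], [0, 0, 0]],
  ],
)

```text
time_s: 1.65
eef_pos: [565.4, -174.8, 335.2]
ee_rot: [-0.0, 0.994, 0.107, -0.0]
force: [0.2, -0.2, -0.5]
grip_width: 0.998
```

```bash
cat > snap.py <<'E'
import sys
from h import *
from rig import ctrl
def snap(tag,names=("wrist",)):
    d={}
    d["s"]=ctrl.sense()
    for n in names:
        d[n+"_s"]=ctrl.sense(); d[n]=ctrl.capture(n); cv2.imwrite(f"pics/{n}_{tag}.png",d[n]["color"])
    pickle.dump(d,open(f"cap_{tag}.pkl","wb")); s=d["s"]
    T=toolT(s)
    print(s["time_s"],s["eef_pos"].round(2),"yaw",np.degrees(np.arctan2(T[1,0],T[0,0])).round(2),"zax",T[:3,2].round(4),"F",s["force"].round(2),"M",s["wrist_torque"].round(3),"g",s["grip_width"],"q",s["joints"].round(2))
    return d
if __name__=="__main__": snap(sys.argv[1],sys.argv[2:] or ("wrist",))
E
python3 snap.py a wrist
```

```text
1.65 [ 565.43 -174.77  335.21] yaw 12.3 zax [-2.e-04  2.e-04 -1.e+00] F [ 0.21 -0.24 -0.46] M [ 0.036 -0.022  0.011] g 0.9984269076955506 q [-0.5   0.43  1.07  0.    1.64  0.86]
```

View pics/wrist_a.png

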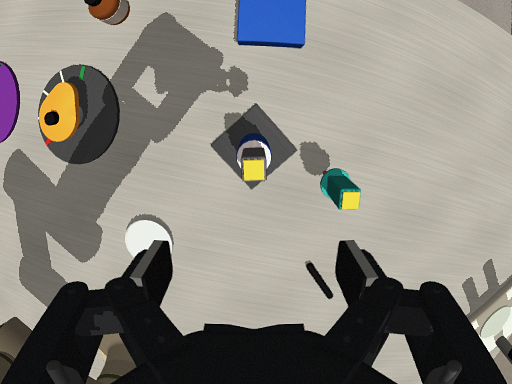

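The wrist view shows the yellow top at (254,170), square to the image, the white flange around (253,153) and the fixture at (78,113). The handle is aligned with the jaws.

```bash
python3 - <<'E'
from h import *
a=load("cap_a.pkl");d=load("cap0.pkl");c=a["wrist"];T=toolT(a["wrist_s"])
crop(c["color"],190,90,370,225,4,"pics/wa_rack.png")
crop(c["color"],10,50,140,175,4.6,"pics/wa_fix.png")
h=cv2.cvtColor(c["color"],cv2.COLOR_BGR2HSV)
def blob(lo,hi,box):
    x0,y0,x1,y1=box;m=cv2.inRange(h,lo,hi)[y0:y1,x0:x1]
    k,l,st,ce=cv2.connectedComponentsWithStats(m);i=1+st[1:,4].argmax();m=(l==i).astype(np.uint8)
    cs,_=cv2.findContours(m,cv2.RETR_EXTERNAL,cv2.CHAIN_APPROX_NONE);cc=max(cs,key=cv2.contourArea)+np.array([x0,y0])
    return ce[i]+[x0,y0],cc,st[i,4]
ce,cc,n=blob((24,120,120),(34,255,255),(230,150,280,195)); print(ce,n)
rt,rs=ray(d["top"],320.8,187.1),ray(d["side"],264.4,229.6)
rw=wray(c,*ce,T)
print("tri3",tri([rw,rt,rs])); print("w+s",tri([rw,rs]),"w+t",tri([rw,rt]))
for z in(155,161,165): print(z,onz(rw,z),onz(rt,z),onz(rs,z))
P=np.array([onz(wray(c,*p[0],T),161)[:2] for p in cc],np.float32)
r=cv2.minAreaRect(P);print("rect",r)
E
```

```text
[253.27872861 169.40831296] 409
tri3 (array([ 566.60317208, -174.9808582 ,  162.13766207]), [np.float64(0.5693475525303733), np.float64(1.1332865104125471), np.float64(0.7379077852936816)])
w+s (array([ 565.94653552, -174.73316779,  161.27167914]), [np.float64(0.03636180320653813), np.float64(0.0363618032066057)]) w+t (array([ 567.194651  , -174.36870017,  166.70912638]), [np.float64(0.10208237189699121), np.float64(0.10208237189695467)])
155 [ 564.47344139 -175.01908342  155.        ] [ 568.54703475 -176.26414746  155.        ] [ 566.2663636  -169.93707371  155.        ]
161 [ 565.84883582 -174.73497897  161.        ] [ 567.8708879  -175.24293668  161.        ] [ 565.99238356 -174.54159659  161.        ]
165 [ 566.76576544 -174.545576    165.        ] [ 567.42012334 -174.5621295   165.        ] [ 565.8097302  -177.61127852  165.        ]
rect ((565.1250610351562, -174.60989379882812), (22.562240600585938, 21.843528747558594), 12.746467590332031)
```

View pics/wa_rack.png

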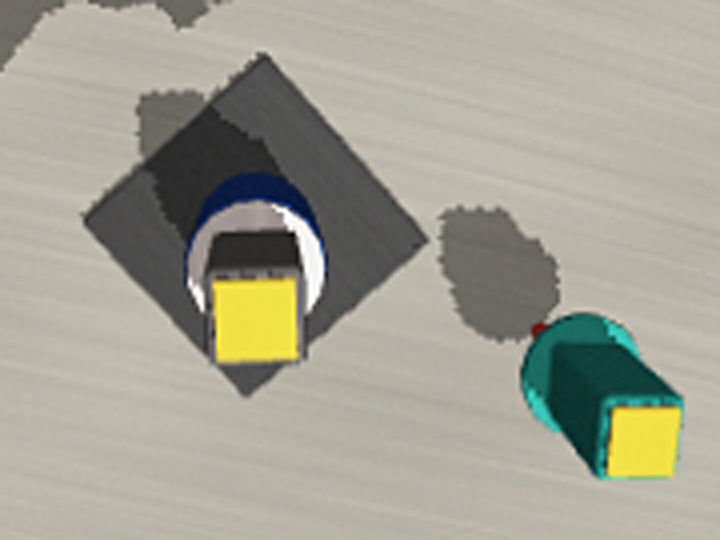

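View pics/wa_fix.png

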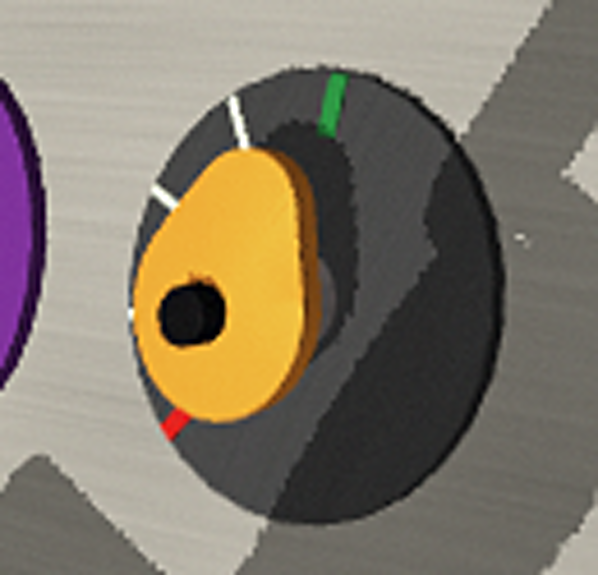

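Call:
carry_out(
  plan=[
    [85, [13.8, -35, 5], [0, 0, 0]],
    [85, [13.8, -35, 5], [0, 0, 0]],
    [85, [13.8, -35, 5], [0, 0, 0]],
    [85, [13.8, -35, 5], [0, 0, 0]],
    [85, [13.8, -35, 5], [0, 0, 0]],
    [85, [13.8, -35, 5], [0, 0, 0]],
    [85, [13.8, -35, 5], [0, 0, 0]],
    [85, [13.8, -35, 5], [0, 0, 0]],
    [85, [13.8, -35, 5], [0, 0, 0]],
    [85, [0, 0, 0], [0, 0, 0]],
    [85, [0, 0, 0], [0, 0, 0]],
    [85, [0, 0, 0], [0, 0, 0]],
  ],
)

```text
time_s: 2.7
eef_pos: [620.4, 158.9, 290.4]
ee_rot: [0.0, 0.994, 0.106, 0.0]
force: [0.0, -0.9, -0.3]
grip_width: 0.999
```

```bash
python3 snap.py b wrist side
```

```text
2.7 [620.42 158.89 290.39] yaw 12.23 zax [ 0.e+00 -3.e-04 -1.e+00] F [ 0.02 -0.94 -0.29] M [-0.011 -0.008 -0.035] g 0.9985764151223897 q [ 0.07  0.56  0.99 -0.    1.6   1.43]
```

Call:
carry_out(
  plan=[
    [85, [-30, 20, 0], [0, 0, 0]],
    [85, [-30, 20, 0], [0, 0, 0]],
    [85, [0, 0, 0], [0, 0, 0]],
    [85, [0, 0, 0], [0, 0, 0]],
  ],
)

```text
time_s: 3.13
eef_pos: [569.6, 105.9, 291.2]
ee_rot: [0.0, 0.994, 0.105, 0.0]
force: [0.9, 0.4, 0.2]
grip_width: 0.997
```

```bash
python3 snap.py c wrist
```

```text
3.1333 [569.61 105.88 291.22] yaw 12.04 zax [ 0.001 -0.    -1.   ] F [0.9  0.39 0.22] M [-0.016  0.024  0.028] g 0.997482945021827 q [-0.02  0.4   1.22 -0.    1.52  1.34]
```

View pics/wrist_b.png

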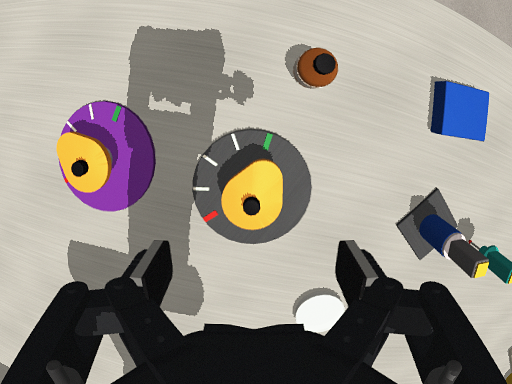

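View pics/wrist_c.png

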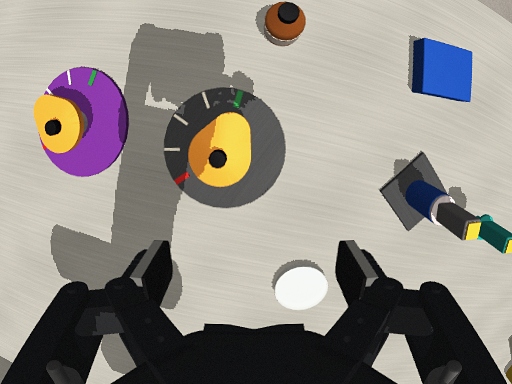

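```bash
cat > fix.py <<'E'
from h import *
from scipy.optimize import least_squares
def seg(img,lo,hi,box,close=0):
    h=cv2.cvtColor(img,cv2.COLOR_BGR2HSV);x0,y0,x1,y1=box
    m=cv2.inRange(h,lo,hi)[y0:y1,x0:x1]
    if close:m=cv2.morphologyEx(m,cv2.MORPH_CLOSE,np.ones((close,close)))
    k,l,st,ce=cv2.connectedComponentsWithStats(m);i=1+st[1:,4].argmax()
    mm=(l==i).astype(np.uint8);cs,_=cv2.findContours(mm,cv2.RETR_EXTERNAL,cv2.CHAIN_APPROX_NONE)
    return ce[i]+[x0,y0],max(cs,key=cv2.contourArea)[:,0]+[x0,y0],st[i,4]
def egg_sd(P,c,th):
    # signed distance to egg (convex hull of two discs), symmetric
    e=np.array([np.cos(th),np.sin(th)]);n=np.array([-e[1],e[0]])
    q=P-c;x=q@e;y=np.abs(q@n)
    L=33.;s=(40-25)/L;k=np.sqrt(1-s*s)
    # tangent normal dir: (s,k)
    x=x-1
    t=(x*k-y*s)   # position along tangent dir (k,-s) 
    d0=np.hypot(x,y)-40; d1=np.hypot(x-L,y)-25
    dm=x*s+y*k-40
    return np.where(t<0,d0,np.where(t>L*k,d1,dm))
for tag,fb in(("b",(190,120,318,250)),("c",(158,80,292,215))):
    a=load(f"cap_{tag}.pkl");c=a["wrist"];T=toolT(a["wrist_s"]);img=c["color"]
    x0,y0,x1,y1=fb
    crop(img,x0,y0,x1,y1,4.5,f"pics/fx_{tag}.png")
    hsv=cv2.cvtColor(img,cv2.COLOR_BGR2HSV);g=hsv[...,2]
    W=lambda u,v,z:onz(wray(c,u,v,T),z)[:2]
    cam=(T@c["tool_from_camera"])[:3,3]
    ce,cc,n=seg(img,(8,130,90),(32,255,255),fb,5);print(tag,"lens px",ce,n,"cam",cam.round())
    cen=W(*cv2.minEnclosingCircle(cc.astype(np.float32))[0],60)
    def res(p):
        out=[]
        cxy=p[:2]
        P60=np.array([W(u,v,60) for u,v in cc])
        away=((P60-cxy)*(cxy-cam[:2])).sum(1)>0
        P=np.array([W(u,v,66 if w else 54) for (u,v),w in zip(cc,away)])
        return egg_sd(P,cxy,p[2])
    best=min((least_squares(res,[*cen,th],loss="soft_l1",diff_step=1e-4) for th in (0,2,-1.5)),key=lambda r:r.cost)
    print(" egg centre",best.x[:2].round(1),"th",np.degrees(best.x[2]).round(1),"rms",np.sqrt((res(best.x)**2).mean()).round(2))
    for nm,lo,hi in(("green",(45,90,50),(80,255,255)),("red",(0,140,60),(6,255,255)),("red",(173,140,60),(180,255,255))):
        try:
            ce,_,n=seg(img,lo,hi,fb); print(" ",nm,ce.round(1),n,W(*ce,12).round(1))
        except Exception as e: pass
    m=((hsv[...,1]<70)&(g>130)).astype(np.uint8)[y0:y1,x0:x1]
    k,l,st,cn=cv2.connectedComponentsWithStats(m)
    for i in range(1,k):
        if 15<st[i,4]<300: print("  white",(cn[i]+[x0,y0]).round(1),st[i,4],W(*(cn[i]+[x0,y0]),12).round(1))
    # knob
    ce,cc,n=seg(img,(0,0,0),(180,255,30),(fb[0]+40,fb[1]+50,fb[2]-30,fb[3]-20)); (kc,kr)=cv2.minEnclosingCircle(cc.astype(np.float32))
    print("  knob",ce,n,W(*ce,87).round(1))
E
python3 fix.py
```

```text
b lens px [254.00731087 194.4771138 ] 3146 cam [693. 174. 433.]
 egg centre [566.  149.8] th -14.7 rms 0.58
  green [267.1 141.1] 103 [641.8 143.4]
  red [210.  215.7] 86 [511.8 203.6]
  white [234.9 141.3] 66 [631.9 188.2]
  white [209.7 160. ] 61 [597.5 218.8]
  white [201.1 188.4] 63 [552.3 224.1]
  knob [249.66101695 204.6440678 ] 118 [569.5 152.4]
c lens px [221.70823598 149.58703271] 3424 cam [643. 121. 434.]
 egg centre [566.1 150.1] th -13.1 rms 0.48
  green [237.8  98.7] 108 [641.8 143.5]
  red [181.5 177.7] 89 [512.1 203.5]
  white [205.3  99.6] 48 [631.9 188.4]
  white [166.4 104.6] 158 [615.4 243.5]
  white [180.3 119.2] 45 [597.9 219.1]
  white [171.5 149. ] 48 [552.2 225.2]
  knob [216.06617647 158.44852941] 136 [567.4 150.7]
```

```bash
python3 - <<'E'
import cv2,numpy as np
a=cv2.imread("pics/fx_b.png");b=cv2.imread("pics/fx_c.png");h=400
r=[cv2.resize(x,(390,390)) for x in(a,b)]
cv2.imwrite("pics/fx2.png",np.hstack(r))
E
```

```text
(no output)
```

View pics/fx2.png

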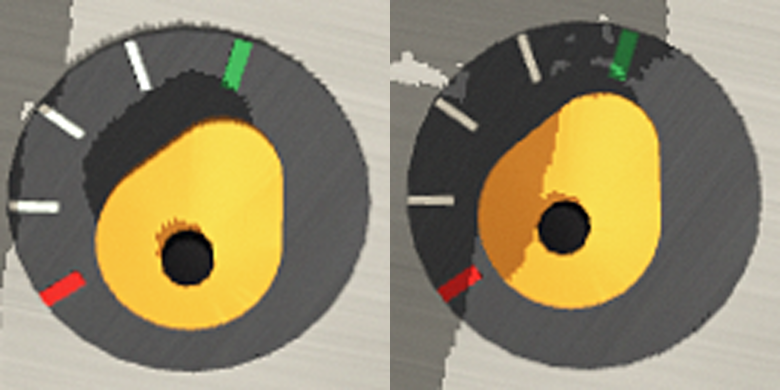

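```bash
python3 - <<'E'
from h import *
from scipy.optimize import least_squares
P=np.array([[641.8,143.45],[631.9,188.3],[597.7,218.95],[552.25,224.6],[511.95,203.55]])
a=np.radians([-70,-35,0,35,70])
f=lambda p:(p[:2]+76*np.c_[np.cos(a+p[2]),np.sin(a+p[2])]-P).ravel()
r=least_squares(f,[566,149,1.1]);print(r.x,np.degrees(r.x[2]),f(r.x).reshape(-1,2).round(2))
E
```

```text
[565.98885784 149.90402224   1.13906765] 65.26376890127946 [[-0.07  0.18]
 [-0.27 -0.09]
 [ 0.09 -0.02]
 [ 0.2   0.09]
 [ 0.05 -0.15]]
```

Call:
carry_out(
  plan=[
    [85, [-7.75, 34.2, 0], [0, 0, 0]],
    [85, [-7.75, 34.2, 0], [0, 0, 0]],
    [85, [-7.75, 34.2, 0], [0, 0, 0]],
    [85, [-7.75, 34.2, 0], [0, 0, 0]],
    [85, [-7.75, 34.2, 0], [0, 0, 0]],
    [85, [-7.75, 34.2, 0], [0, 0, 0]],
    [85, [-7.75, 34.2, 0], [0, 0, 0]],
    [85, [-7.75, 34.2, 0], [0, 0, 0]],
    [85, [0, 0, 35], [0, 0, 0]],
    [85, [0, 0, 35], [0, 0, 0]],
    [85, [0, 0, 20], [0, 0, 0]],
    [85, [0, 0, 0], [0, 0, 0]],
    [85, [0, 0, 0], [0, 0, 0]],
  ],
)

```text
time_s: 4.27
eef_pos: [568.1, -172.9, 200.5]
ee_rot: [-0.0, 0.994, 0.106, -0.0]
force: [-0.2, -0.3, 0.2]
grip_width: 0.997
```

```bash
python3 snap.py d wrist; python3 - <<'E'
from h import *
import sys
a=load("cap_d.pkl");c=a["wrist"];T=toolT(a["wrist_s"])
h=cv2.cvtColor(c["color"],cv2.COLOR_BGR2HSV);m=cv2.inRange(h,(24,120,120),(34,255,255))
k,l,st,ce=cv2.connectedComponentsWithStats(m)
a0=load("cap_a.pkl");r0=wray(a0["wrist"],253.28,169.41,toolT(a0["wrist_s"]))
for i in range(1,k):
    if st[i,4]>200:
        r=wray(c,*ce[i],T);print(ce[i],st[i],onz(r,161).round(1),tri([r,r0]))
        cs,_=cv2.findContours((l==i).astype(np.uint8),0,1)
        P=np.array([onz(wray(c,*p[0],T),161)[:2] for p in max(cs,key=len)],np.float32);print(cv2.minAreaRect(P))
E
```

```text
4.2667 [ 568.08 -172.85  200.51] yaw 12.22 zax [-2.e-04  2.e-04 -1.e+00] F [-0.21 -0.31  0.23] M [-0.019 -0.034 -0.017] g 0.9974623996008474 q [-0.49  0.49  1.32  0.    1.33  0.86]
[255.4732896  220.79194002] [ 238  205   35   33 1067] [ 565.5 -175.3  161. ] (array([ 566.47452165, -174.84362417,  163.48075946]), [np.float64(0.23186302823205032), np.float64(0.23186302823214303)])
((565.162353515625, -175.29371643066406), (22.784465789794922, 22.55983543395996), 14.538139343261719)
[397.91071429 255.84722222] [385 244  27  25 504] [ 558. -289.  161.] (array([ 616.42117383, -171.51783162,  320.91805876]), [np.float64(14.28772313322246), np.float64(14.287723133222599)])
((557.7784423828125, -289.401123046875), (20.31060791015625, 20.222795486450195), 11.519082069396973)
```

View pics/wrist_d.png

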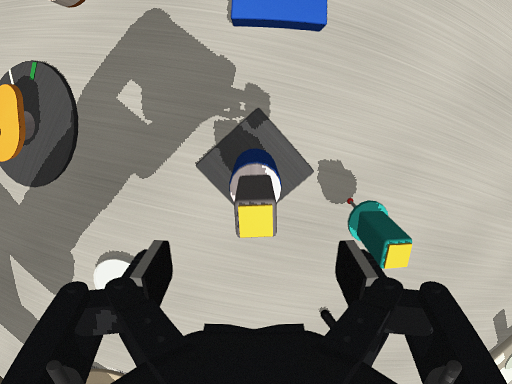

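Call:
carry_out(
  plan=[
    [85, [-2.9, 1.5, 0], [0, 0, -0.1]],
    [85, [0, 0, 22], [0, 0, 0]],
    [85, [0, 0, 22], [0, 0, 0]],
    [85, [0, 0, 22], [0, 0, 0]],
    [85, [0, 0, 18], [0, 0, 0]],
    [85, [0, 0, 0], [0, 0, 0]],
    [85, [0, 0, 0], [0, 0, 0]],
    [85, [0, 0, 0], [0, 0, 0]],
  ],
  grip_force=80,
)

```text
time_s: 4.98
eef_pos: [566.0, -175.3, 118.5]
ee_rot: [0.001, 0.994, 0.112, 0.001]
force: [1.3, -0.4, -0.7]
grip_width: 0.995
```

Call:
carry_out(
  plan=[
    [24, [0, 0, 0], [0, 0, 0]],
    [24, [0, 0, 0], [0, 0, 0]],
    [24, [0, 0, 0], [0, 0, 0]],
    [24, [0, 0, 0], [0, 0, 0]],
    [24, [0, 0, 0], [0, 0, 0]],
    [24, [0, 0, 0], [0, 0, 0]],
    [24, [0, 0, 0], [0, 0, 0]],
    [24, [0, 0, 0], [0, 0, 0]],
  ],
  grip_force=80,
)

```text
time_s: 5.65
eef_pos: [565.3, -174.9, 116.8]
ee_rot: [0.0, 0.994, 0.112, 0.0]
force: [0.2, 1.2, 6.1]
grip_width: 0.32
```

```bash
python3 snap.py e wrist
```

```text
5.65 [ 565.26 -174.88  116.84] yaw 12.82 zax [ 9.e-04 -4.e-04 -1.e+00] F [0.15 1.15 6.07] M [ 0.092  0.109 -0.012] g 0.32040582830009806 q [-0.5   0.56  1.44  0.    1.14  0.85]
```

View pics/wrist_e.png

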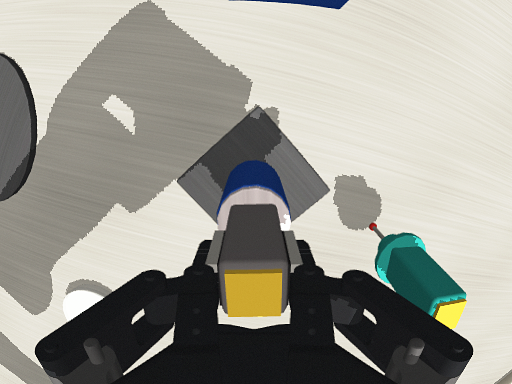

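Call:
carry_out(
  plan=[
    [24, [0, 0, -6], [0, 0, 0]],
    [24, [0, 0, -12], [0, 0, 0]],
    [24, [0, 0, -18], [0, 0, 0]],
    [24, [0, 0, -18], [0, 0, 0]],
    [24, [0, 0, -18], [0, 0, 0]],
    [24, [0, 0, -18], [0, 0, 0]],
    [24, [0, 0, -14], [0, 0, 0]],
    [24, [0, 0, -6], [0, 0, 0]],
    [24, [0, 0, 0], [0, 0, 0]],
    [24, [0, 0, 0], [0, 0, 0]],
    [24, [0, 0, 0], [0, 0, 0]],
  ],
  grip_force=80,
)

```text
time_s: 6.62
eef_pos: [564.6, -174.5, 224.9]
ee_rot: [-0.001, 0.994, 0.112, -0.001]
force: [-0.1, -0.5, -2.3]
grip_width: 0.319
```

```bash
python3 snap.py f wrist side top
```

```text
6.6167 [ 564.56 -174.53  224.94] yaw 12.82 zax [-0.0021  0.0011 -1.    ] F [-0.09 -0.46 -2.27] M [ 0.017  0.016 -0.015] g 0.31942519901220456 q [-0.5   0.47  1.3   0.    1.38  0.85]
```

View pics/side_f.png

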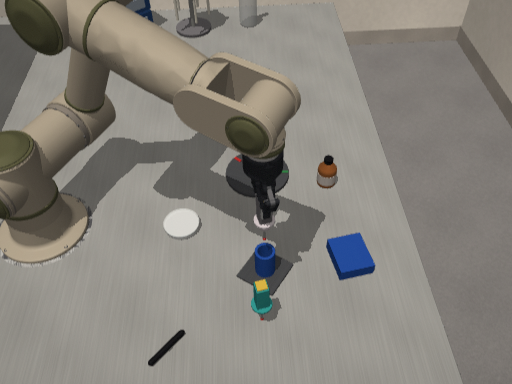

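View pics/wrist_f.png

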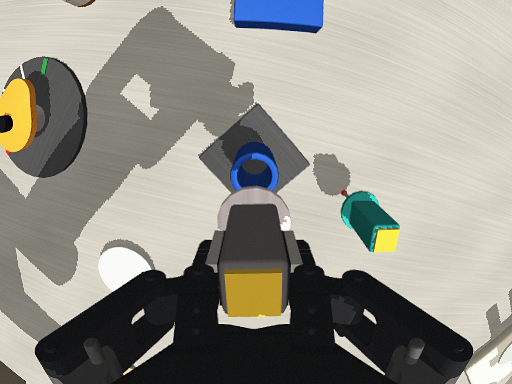

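```bash
python3 - <<'E'
from h import *
a=load("cap_f.pkl");s=a["side"];T=toolT(a["s"])
crop(s["color"],235,180,295,290,6,"pics/sf.png")
h=cv2.cvtColor(s["color"],cv2.COLOR_BGR2HSV)
m=(cv2.inRange(h,(0,90,60),(9,255,255))|cv2.inRange(h,(170,90,60),(180,255,255)))[225:250,250:280]
ys,xs=np.nonzero(m);print(len(xs),xs.mean()+250,ys.mean()+225)
b=(xs.mean()+250,ys.mean()+225);o,d=ray(s,*b)
# closest point to vertical plane through tool? intersect z and solve along x=564.6
print("at z130",onz((o,d),130), "at y=-174.5",o+d*((-174.5-o[1])/d[1]))
# sleeve rim in wrist
c=a["wrist"];h=cv2.cvtColor(c["color"],cv2.COLOR_BGR2HSV);m=cv2.inRange(h,(105,120,130),(125,255,255))[135:195,220:285]
cs,_=cv2.findContours(m,cv2.RETR_EXTERNAL,cv2.CHAIN_APPROX_NONE);cc=max(cs,key=cv2.contourArea)[:,0]+[220,135]
print(len(cc))
P=np.array([onz(wray(c,*p,T),85)[:2] for p in cc]);A=np.c_[2*P,np.ones(len(P))];x=np.linalg.lstsq(A,(P**2).sum(1),rcond=None)[0];print("rim",x[:2],np.sqrt(x[2]+x[:2]@x[:2]))
E
```

```text
7 264.14285714285717 238.28571428571428
at z130 [ 565.19629485 -174.7864583   130.        ] at y=-174.5 [ 565.21299064 -174.5         129.61273318]
183
rim [ 566.77373105 -174.86017239] 20.61910624536567
```

View pics/sf.png

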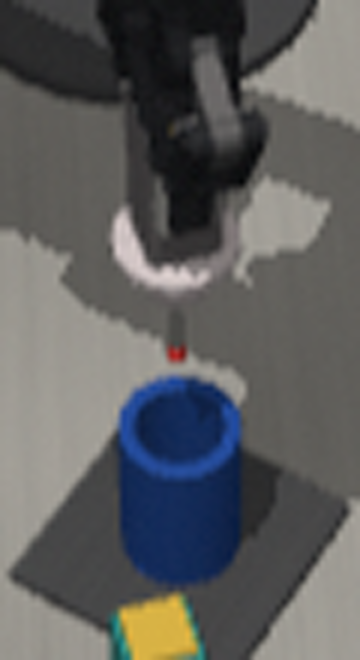

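```bash
cat > path.py <<'E'
from h import *
C=np.array([566.0,149.9]);TH=np.radians(-13.9);PHI=np.radians(65.26)
G=PHI-np.radians(70)
def support(psi,off):  # point on offset egg with outward normal angle psi (world)
    b=psi-TH; n=np.array([np.cos(b),np.sin(b)])
    s=15/33.; bt=np.arccos(s) # normals with cos(b)>s -> small disc
    return b,bt
def curve(off,step=0.25):
    bt=np.arccos(15/33.)
    pts=[];nrm=[]
    for b in np.linspace(-bt,bt,400): pts.append([34+(25+off)*np.cos(b),(25+off)*np.sin(b)]);nrm.append(b)
    for f in np.linspace(0,1,200)[1:-1]:
        cx=34-33*f;r=25+15*f+off;pts.append([cx+r*np.cos(bt),r*np.sin(bt)]);nrm.append(bt)
    for b in np.linspace(bt,2*np.pi-bt,800): pts.append([1+(40+off)*np.cos(b),(40+off)*np.sin(b)]);nrm.append(b)
    p=np.array(pts);n=np.array(nrm)+TH
    Rm=np.array([[np.cos(TH),-np.sin(TH)],[np.sin(TH),np.cos(TH)]])
    return p@Rm.T+C,n
def sweep(delta,a0,a1,off_extra=0):
    """ball curve (offset 4) between polar angles a0..a1 (rel. green, deg); probe axis = ball - delta*normal"""
    p,n=curve(4.0+off_extra)
    q=p-C;ang=np.degrees(np.angle(np.exp(1j*(np.arctan2(q[:,1],q[:,0])-G))))
    m=(ang>=a0-.01)&(ang<=a1+.01);p,n,ang=p[m],n[m],ang[m]
    o=np.argsort(ang);p,n,ang=p[o],n[o],ang[o]
    return p,n,ang,p-delta*np.c_[np.cos(n),np.sin(n)]
E
python3 - <<'E'
from path import *
p,n,a,x=sweep(1.75,-3,143)
for t in(0,35,70,105,140):
    i=np.abs(a-t).argmin();print(a[i].round(1),"ball",p[i].round(1),"normal",np.degrees(n[i]).round(1),"axis",x[i].round(1),"r",np.linalg.norm(p[i]-C).round(1))
print("len",np.linalg.norm(np.diff(x,axis=0),axis=1).sum())
i=np.abs(a).argmin();print("standoff",p[i]+12*np.array([np.cos(n[i]),np.sin(n[i])]))
E
```

```text
0.1 ball [627.8 144.8] normal 6.1 axis [626.1 144.6] r 62.0
35.1 ball [606.5 173.6] normal 49.1 axis [605.4 172.3] r 46.9
70.1 ball [584.4 190.1] normal 66.6 axis [583.7 188.4] r 44.2
105.1 ball [558.2 192.8] normal 101.5 axis [558.5 191.1] r 43.6
140.1 ball [535.3 180.2] normal 136.1 axis [536.5 179. ] r 43.1
len 119.06416881160327
standoff [639.76906722 146.11843806]
```

Call:
carry_out(
  plan=[
    [24, [7.2, -14.8, 0], [0, 0, 0]],
    [24, [14.4, -29.6, 0], [0, 0, 0]],
    [24, [14.4, -29.6, 0], [0, 0, 0]],
    [24, [14.4, -29.6, 0], [0, 0, 0]],
    [24, [14.4, -29.6, 0], [0, 0, 0]],
    [24, [14.4, -29.6, 0], [0, 0, 0]],
    [24, [14.4, -29.6, 0], [0, 0, 0]],
    [24, [14.4, -29.6, 0], [0, 0, 0]],
    [24, [14.4, -29.6, 0], [0, 0, 0]],
    [24, [14.4, -29.6, 0], [0, 0, 0]],
    [24, [7.2, -14.8, 0], [0, 0, 0]],
    [24, [0, 0, 0], [0, 0, 0]],
    [24, [0, 0, 0], [0, 0, 0]],
    [24, [0, 0, 0], [0, 0, 0]],
    [24, [0, 0, 0], [0, 0, 0]],
  ],
  grip_force=80,
)

```text
time_s: 8.02
eef_pos: [639.7, 144.6, 226.3]
ee_rot: [0.0, 0.994, 0.111, -0.0]
force: [-0.0, 0.3, -1.8]
grip_width: 0.318
```

```bash
python3 snap.py g side
```

```text
8.0167 [639.73 144.63 226.25] yaw 12.74 zax [-2.e-04 -2.e-04 -1.e+00] F [-0.04  0.3  -1.82] M [-0.034 -0.004 -0.016] g 0.31763042592659885 q [ 0.04  0.62  1.05 -0.    1.47  1.39]
```

Call:
carry_out(
  plan=[
    [24, [0, 0, 10], [0, 0, 0]],
    [24, [0, 0, 18], [0, 0, 0]],
    [24, [0, 0, 18], [0, 0, 0]],
    [24, [0, 0, 16], [0, 0, 0]],
    [24, [0, 0, 8], [0, 0, 0]],
    [24, [0, 0, 0], [0, 0, 0]],
    [24, [0, 0, 0], [0, 0, 0]],
    [24, [0, 0, 0], [0, 0, 0]],
    [24, [0, 0, 0], [0, 0, 0]],
    [24, [0, 0, 0], [0, 0, 0]],
  ],
  grip_force=80,
)

```text
time_s: 8.9
eef_pos: [640.1, 145.8, 157.2]
ee_rot: [0.0, 0.994, 0.112, 0.001]
force: [0.2, 0.0, -1.3]
grip_width: 0.319
```

```bash
python3 snap.py h side wrist; python3 - <<'E'
from h import *
a=load("cap_h.pkl");s=a["side"]
crop(s["color"],215,120,315,200,8,"pics/sh.png")
h=cv2.cvtColor(s["color"],cv2.COLOR_BGR2HSV)
m=cv2.inRange(h,(0,90,60),(9,255,255))|cv2.inRange(h,(170,90,60),(180,255,255))
k,l,st,ce=cv2.connectedComponentsWithStats(m[120:200,215:315])
for i in range(1,k):
  if st[i,4]>3: b=ce[i]+[215,120];print(b,st[i,4],onz(ray(s,*b),60))
E
```

```text
8.9 [640.05 145.81 157.17] yaw 12.82 zax [ 1.5e-03  1.0e-04 -1.0e+00] F [ 0.25  0.02 -1.26] M [0.007 0.012 0.059] g 0.31931971326601405 q [ 0.05  0.66  1.16 -0.    1.32  1.39]
[237.56521739 158.95652174] 23 [513.17897166 153.81808839  60.        ]
[283.66666667 158.16666667] 6 [640.79187593 147.22785524  60.        ]
```

View pics/sh.png

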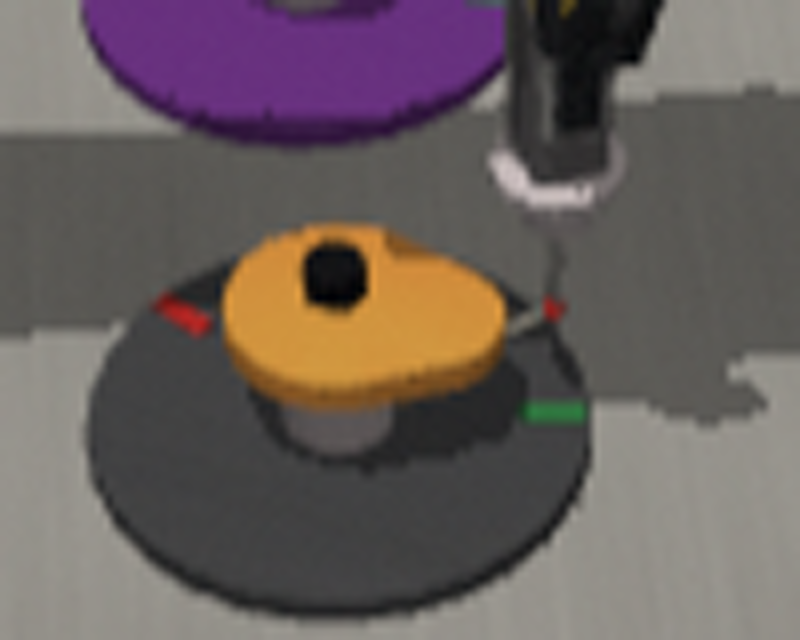

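View pics/wrist_h.png

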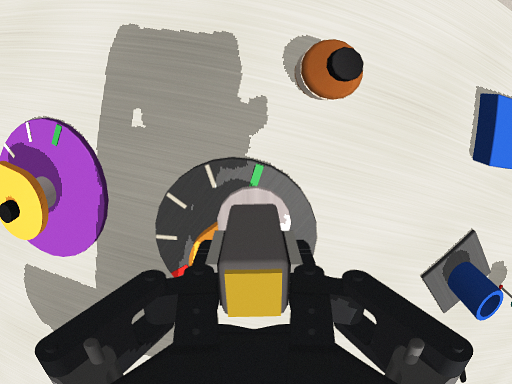

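Call:
carry_out(
  plan=[
    [24, [0, 0, 2], [0, 0, 0]],
    [24, [-3, -0.35, 0], [0, 0, 0]],
    [24, [-3, -0.35, 0], [0, 0, 0]],
    [24, [-3, -0.35, 0], [0, 0, 0]],
    [24, [-1, -0.1, 0], [0, 0, 0]],
    [24, [0, 0, 0], [0, 0, 0]],
    [24, [0, 0, 0], [0, 0, 0]],
    [24, [0, 0, 0], [0, 0, 0]],
  ],
  grip_force=80,
)

```text
time_s: 9.67
eef_pos: [629.8, 144.7, 154.4]
ee_rot: [-0.0, 0.994, 0.112, 0.0]
force: [0.8, -0.1, -2.0]
grip_width: 0.324
```

Call:
carry_out(
  plan=[
    [24, [0, 0, 0], [0, 0, 0]],
    [24, [0, 0, 0], [0, 0, 0]],
  ],
)

```text
time_s: 9.83
eef_pos: [629.8, 144.7, 154.3]
ee_rot: [0.0, 0.994, 0.112, 0.0]
force: [-0.0, 0.2, -2.0]
grip_width: 0.317
```

Call:
carry_out(
  plan=[
    [24, [0, 0, 0], [0, 0, 0]],
    [24, [0, 0, 0], [0, 0, 0]],
  ],
)

```text
time_s: 10.0
eef_pos: [629.8, 144.7, 154.2]
ee_rot: [-0.0, 0.994, 0.112, -0.0]
force: [-0.5, 0.6, -3.0]
grip_width: 0.32
```

```bash
cat > st.py <<'E'
from h import *
from rig import ctrl
s=ctrl.sense();T=toolT(s)
print(round(s["time_s"],2),s["eef_pos"].round(2),"F",s["force"].round(2),"M",s["wrist_torque"].round(3),"zax",T[:2,2].round(4),"yaw",np.degrees(np.arctan2(T[1,0],T[0,0])).round(2))
E
python3 st.py
```

```text
10.0 [629.76 144.7  154.23] F [-0.51  0.63 -3.  ] M [ 0.01  -0.059  0.031] zax [-0.0001  0.    ] yaw 12.81
```

Call:
carry_out(
  plan=[
    [24, [-1, -0.1, 0], [0, 0, 0]],
    [24, [-0.5, 0, 0], [0, 0, 0]],
    [24, [0, 0, 0], [0, 0, 0]],
    [24, [0, 0, 0], [0, 0, 0]],
    [24, [0, 0, 0], [0, 0, 0]],
  ],
)

```text
time_s: 10.42
eef_pos: [628.3, 144.5, 154.3]
ee_rot: [-0.0, 0.994, 0.112, 0.0]
force: [-0.4, -0.7, -1.4]
grip_width: 0.323
```

```bash
python3 st.py
```

```text
10.42 [628.27 144.47 154.34] F [-0.4  -0.67 -1.39] M [-0.005  0.012  0.032] zax [0.0001 0.    ] yaw 12.81
```

Call:
carry_out(
  plan=[
    [24, [-1, -0.1, 0], [0, 0, 0]],
    [24, [0, 0, 0], [0, 0, 0]],
    [24, [0, 0, 0], [0, 0, 0]],
    [24, [0, 0, 0], [0, 0, 0]],
  ],
)

```text
time_s: 10.75
eef_pos: [627.3, 144.3, 154.3]
ee_rot: [0.0, 0.994, 0.112, 0.0]
force: [-0.3, 0.1, -1.6]
grip_width: 0.322
```

```bash
python3 st.py
```

```text
10.75 [627.27 144.35 154.34] F [-0.32  0.12 -1.58] M [-0.001  0.007  0.013] zax [ 0.0001 -0.    ] yaw 12.82
```

Call:
carry_out(
  plan=[
    [24, [-1, -0.1, 0], [0, 0, 0]],
    [24, [0, 0, 0], [0, 0, 0]],
    [24, [0, 0, 0], [0, 0, 0]],
    [24, [0, 0, 0], [0, 0, 0]],
  ],
)

```text
time_s: 11.08
eef_pos: [626.3, 144.2, 154.3]
ee_rot: [0.0, 0.994, 0.112, 0.0]
force: [0.1, -0.3, -1.0]
grip_width: 0.32
```

```bash
python3 st.py
```

```text
11.08 [626.31 144.19 154.31] F [ 0.14 -0.31 -1.04] M [ 0.019 -0.122  0.031] zax [0.0001 0.    ] yaw 12.81
```

Call:
carry_out(
  plan=[
    [24, [-0.5, -0.05, 0], [0, 0, 0]],
    [24, [0, 0, 0], [0, 0, 0]],
    [24, [0, 0, 0], [0, 0, 0]],
    [24, [0, 0, 0], [0, 0, 0]],
  ],
)

```text
time_s: 11.42
eef_pos: [625.9, 144.1, 154.3]
ee_rot: [0.0, 0.994, 0.112, 0.0]
force: [1.6, 0.1, -2.6]
grip_width: 0.317
```

```bash
python3 st.py
```

```text
11.42 [625.85 144.14 154.35] F [ 1.63  0.09 -2.56] M [ 0.033 -0.267 -0.012] zax [0.0003 0.    ] yaw 12.81
```

Call:
carry_out(
  plan=[
    [24, [-0.8, -0.1, 0], [0, 0, 0]],
    [24, [0, 0, 0], [0, 0, 0]],
    [24, [0, 0, 0], [0, 0, 0]],
    [24, [0, 0, 0], [0, 0, 0]],
  ],
)

```text
time_s: 11.75
eef_pos: [625.1, 144.1, 154.4]
ee_rot: [-0.0, 0.994, 0.112, 0.0]
force: [2.7, 0.7, -2.1]
grip_width: 0.317
```

```bash
python3 st.py
```

```text
11.75 [625.1  144.06 154.39] F [ 2.69  0.71 -2.12] M [ 0.111 -0.55   0.045] zax [0.0004 0.0001] yaw 12.81
```

Call:
carry_out(
  plan=[
    [24, [0, 0, 0], [0, 0, 0]],
  ],
)

```text
time_s: 11.83
eef_pos: [625.1, 144.1, 154.4]
ee_rot: [-0.0, 0.994, 0.112, 0.0]
force: [1.3, 0.3, -1.2]
grip_width: 0.321
```

```bash
python3 st.py
```

```text
11.83 [625.08 144.1  154.38] F [ 1.31  0.31 -1.21] M [ 0.111 -0.542  0.02 ] zax [0.0004 0.0001] yaw 12.82
```

Call:
carry_out(
  plan=[
    [24, [0, 0, 0], [0, 0, 0]],
  ],
)

```text
time_s: 11.92
eef_pos: [625.1, 144.1, 154.4]
ee_rot: [0.0, 0.994, 0.112, 0.0]
force: [2.0, -0.2, -2.4]
grip_width: 0.319
```

```bash
python3 st.py
```

```text
11.92 [625.05 144.07 154.36] F [ 1.99 -0.22 -2.43] M [ 0.008 -0.526 -0.049] zax [0.0003 0.    ] yaw 12.81
```

```bash
cat > nxt.py <<'E'
import sys
from path import *
from rig import ctrl
# args: nrows step delta [ox oy rim]
nr=int(sys.argv[1]);st=float(sys.argv[2]);delta=float(sys.argv[3])
ox,oy,rim=[float(v) for v in (sys.argv[4:7] or (1.1,0,-0.15))]
s=ctrl.sense();T=toolT(s);t=s["eef_pos"][:2]
p,n,a,x=sweep(delta,-10,150,rim); x=x-np.array([ox,oy])
i=np.argmin(np.linalg.norm(x-t,axis=1)); nn=np.array([np.cos(n[i]),np.sin(n[i])])
M=s["wrist_torque"];Fm=np.array([-M[1],M[0]]) # r=(0,0,-L): M=(L Fy,-L Fx)
tt=np.array([-nn[1],nn[0]])
bl=t+[ox,oy]+delta*nn; 
print("t",round(s["time_s"],2),"ang",a[i].round(1),"normdeg",np.degrees(n[i]).round(1),"err along n",((t-x[i])@nn).round(2),"z",s["eef_pos"][2].round(2),"M_n",(Fm@nn).round(3),"M_t",(Fm@tt).round(3),"F_n",(s["force"][:2]@nn).round(2),"F",s["force"].round(1))
for k,th in enumerate((0,35,70,105,140)):
    e=G+np.radians(th);print("  y@%d %.1f"%(th,(bl-C)@[-np.sin(e),np.cos(e)]),end="")
print()
arc=np.r_[0,np.cumsum(np.linalg.norm(np.diff(x,axis=0),axis=1))]
tx,ty=T[:2,0],T[:2,1];cur=t.copy()
for k in range(1,nr+1):
    g=np.array([np.interp(arc[i]+k*st,arc,x[:,j]) for j in(0,1)])
    d=g-cur;row=np.round([d@tx,d@ty],1);cur=cur+row[0]*tx+row[1]*ty
    print(row.tolist(),np.interp(arc[i]+k*st,arc,a).round(1))
E
python3 nxt.py 8 1.5 2.0
```

```text
t 11.92 ang -0.5 normdeg 4.9 err along n 0.4 z 154.36 M_n 0.525 M_t -0.036 F_n 1.96 F [ 2.  -0.2 -2.4]
  y@0 -0.5  y@35 -36.2  y@70 -58.8  y@105 -60.1  y@140 -39.7
[-0.2, -1.5] 0.9
[0.1, -1.5] 2.4
[-0.1, -1.5] 3.8
[-0.0, -1.5] 5.3
[-0.2, -1.5] 6.8
[-0.3, -1.5] 8.2
[-0.3, -1.4] 9.7
[-0.4, -1.5] 11.1
```

Call:
carry_out(
  plan=[
    [24, [-0.2, -1.5, 0], [0, 0, 0]],
    [24, [0, -1.5, 0], [0, 0, 0]],
    [24, [0, -1.5, 0], [0, 0, 0]],
    [24, [-0.1, -1.5, 0], [0, 0, 0]],
    [24, [-0.2, -1.5, 0], [0, 0, 0]],
    [24, [-0.3, -1.5, 0], [0, 0, 0]],
    [24, [-0.3, -1.4, 0], [0, 0, 0]],
    [24, [0, 0, 0], [0, 0, 0]],
    [24, [0, 0, 0], [0, 0, 0]],
  ],
)

```text
time_s: 12.67
eef_pos: [621.5, 154.3, 154.3]
ee_rot: [-0.0, 0.994, 0.112, 0.0]
force: [2.8, 1.8, -1.3]
grip_width: 0.315
```

```bash
python3 nxt.py 8 1.5 2.0
```

```text
t 12.67 ang 10.0 normdeg 27.9 err along n -0.11 z 154.35 M_n 0.745 M_t -0.006 F_n 3.3 F [ 2.8  1.8 -1.3]
  y@0 10.1  y@35 -24.8  y@70 -50.8  y@105 -58.4  y@140 -44.9
[-0.3, -1.4] 11.4
[-0.5, -1.5] 12.8
[-0.6, -1.3] 14.3
[-0.7, -1.4] 15.7
[-0.7, -1.3] 17.2
[-0.8, -1.2] 18.6
[-0.9, -1.3] 20.0
[-0.9, -1.2] 21.3
```

Call:
carry_out(
  plan=[
    [24, [-0.3, -1.4, 0], [0, 0, 0]],
    [24, [-0.5, -1.5, 0], [0, 0, 0]],
    [24, [-0.6, -1.3, 0], [0, 0, 0]],
    [24, [-0.7, -1.4, 0], [0, 0, 0]],
    [24, [-0.7, -1.3, 0], [0, 0, 0]],
    [24, [-0.8, -1.2, 0], [0, 0, 0]],
    [24, [-0.9, -1.3, 0], [0, 0, 0]],
    [24, [-0.9, -1.2, 0], [0, 0, 0]],
    [24, [0, 0, 0], [0, 0, 0]],
  ],
)

```text
time_s: 13.42
eef_pos: [613.7, 163.5, 154.3]
ee_rot: [-0.0, 0.994, 0.112, -0.0]
force: [2.5, 2.4, -2.5]
grip_width: 0.319
```

```bash
python3 nxt.py 10 1.8 2.0
```

```text
t 13.42 ang 21.6 normdeg 49.1 err along n -0.08 z 154.33 M_n 0.811 M_t -0.11 F_n 3.44 F [ 2.5  2.4 -2.5]
  y@0 19.2  y@35 -12.2  y@70 -39.2  y@105 -52.0  y@140 -46.0
[-1.0, -1.5] 23.3
[-1.1, -1.5] 25.0
[-1.0, -1.4] 26.9
[-1.1, -1.5] 28.7
[-1.1, -1.4] 30.7
[-1.0, -1.5] 32.7
[-1.1, -1.4] 34.7
[-1.1, -1.5] 36.8
[-1.0, -1.4] 39.0
[-1.1, -1.5] 41.2
```

Call:
carry_out(
  plan=[
    [24, [-1, -1.5, 0], [0, 0, 0]],
    [24, [-1, -1.5, 0], [0, 0, 0]],
    [24, [-1, -1.4, 0], [0, 0, 0]],
    [24, [-1.1, -1.5, 0], [0, 0, 0]],
    [24, [-1.1, -1.4, 0], [0, 0, 0]],
    [24, [-1, -1.5, 0], [0, 0, 0]],
    [24, [-1.1, -1.4, 0], [0, 0, 0]],
    [24, [0, 0, 0], [0, 0, 0]],
    [24, [0, 0, 0], [0, 0, 0]],
  ],
)

```text
time_s: 14.17
eef_pos: [604.4, 171.7, 154.3]
ee_rot: [-0.0, 0.994, 0.112, -0.0]
force: [2.2, 2.3, -1.1]
grip_width: 0.314
```

```bash
python3 nxt.py 10 1.8 2.0
```

```text
t 14.17 ang 34.5 normdeg 49.1 err along n 0.0 z 154.28 M_n 0.765 M_t 0.067 F_n 3.16 F [ 2.2  2.3 -1.1]
  y@0 26.6  y@35 -0.4  y@70 -27.3  y@105 -44.3  y@140 -45.2
[-1.1, -1.5] 36.6
[-1.1, -1.4] 38.8
[-1.0, -1.5] 40.9
[-1.1, -1.4] 43.2
[-1.0, -1.5] 45.4
[-1.1, -1.4] 47.7
[-1.1, -1.5] 50.0
[-1.0, -1.5] 52.4
[-1.1, -1.4] 54.8
[-1.2, -1.4] 57.2
```

At w1 and in contact, with a moment of 0.77 N m (about 3 N).

Call:
carry_out(
  plan=[
    [24, [-1.1, -1.5, 0], [0, 0, 0]],
    [24, [-1.1, -1.4, 0], [0, 0, 0]],
    [24, [-1, -1.5, 0], [0, 0, 0]],
    [24, [-1.1, -1.4, 0], [0, 0, 0]],
    [24, [-1, -1.5, 0], [0, 0, 0]],
    [24, [-1.1, -1.4, 0], [0, 0, 0]],
    [24, [-1.1, -1.5, 0], [0, 0, 0]],
    [24, [-1, -1.5, 0], [0, 0, 0]],
    [24, [0, 0, 0], [0, 0, 0]],
    [24, [0, 0, 0], [0, 0, 0]],
  ],
)

```text
time_s: 15.0
eef_pos: [593.5, 181.2, 154.3]
ee_rot: [-0.0, 0.994, 0.112, -0.0]
force: [1.9, 1.6, -1.3]
grip_width: 0.316
```

```bash
python3 nxt.py 10 1.8 2.0
```

```text
t 15.0 ang 52.5 normdeg 49.1 err along n 0.07 z 154.3 M_n 0.755 M_t -0.001 F_n 2.48 F [ 1.9  1.6 -1.3]
  y@0 35.2  y@35 13.3  y@70 -13.4  y@105 -35.3  y@140 -44.3
[-1.2, -1.4] 54.9
[-1.1, -1.4] 57.3
[-1.2, -1.3] 59.8
[-1.3, -1.3] 62.2
[-1.3, -1.2] 64.7
[-1.4, -1.2] 67.1
[-1.4, -1.1] 69.6
[-1.5, -1.1] 72.0
[-1.5, -0.9] 74.5
[-1.5, -1.0] 76.9
```

Call:
carry_out(
  plan=[
    [24, [-1.2, -1.4, 0], [0, 0, 0]],
    [24, [-1.1, -1.4, 0], [0, 0, 0]],
    [24, [-1.2, -1.3, 0], [0, 0, 0]],
    [24, [-1.3, -1.3, 0], [0, 0, 0]],
    [24, [-1.3, -1.2, 0], [0, 0, 0]],
    [24, [-1.4, -1.2, 0], [0, 0, 0]],
    [24, [-1.4, -1.1, 0], [0, 0, 0]],
    [24, [0, 0, 0], [0, 0, 0]],
    [24, [0, 0, 0], [0, 0, 0]],
  ],
)

```text
time_s: 15.75
eef_pos: [582.7, 187.9, 154.3]
ee_rot: [-0.0, 0.994, 0.112, -0.0]
force: [0.4, 2.7, -1.3]
grip_width: 0.319
```

```bash
python3 nxt.py 10 1.8 2.0
```

```text
t 15.75 ang 69.5 normdeg 66.1 err along n -0.09 z 154.29 M_n 0.779 M_t 0.127 F_n 2.64 F [ 0.4  2.7 -1.3]
  y@0 41.2  y@35 25.0  y@70 -0.3  y@105 -25.4  y@140 -41.4
[-1.4, -1.1] 72.0
[-1.5, -0.9] 74.4
[-1.5, -1.0] 76.9
[-1.6, -0.8] 79.3
[-1.6, -0.8] 81.8
[-1.7, -0.7] 84.3
[-1.7, -0.6] 86.7
[-1.7, -0.6] 89.2
[-1.7, -0.5] 91.7
[-1.7, -0.4] 94.2
```

At w2 and still in contact, with a moment of 0.78 N m.

Call:
carry_out(
  plan=[
    [24, [-1.4, -1.1, 0], [0, 0, 0]],
    [24, [-1.5, -0.9, 0], [0, 0, 0]],
    [24, [-1.5, -1, 0], [0, 0, 0]],
    [24, [-1.6, -0.8, 0], [0, 0, 0]],
    [24, [-1.6, -0.8, 0], [0, 0, 0]],
    [24, [-1.7, -0.7, 0], [0, 0, 0]],
    [24, [-1.7, -0.6, 0], [0, 0, 0]],
    [24, [-1.7, -0.6, 0], [0, 0, 0]],
    [24, [0, 0, 0], [0, 0, 0]],
    [24, [0, 0, 0], [0, 0, 0]],
  ],
)

```text
time_s: 16.58
eef_pos: [568.9, 191.3, 154.3]
ee_rot: [-0.0, 0.994, 0.112, -0.0]
force: [-0.0, 4.0, -1.7]
grip_width: 0.32
```

```bash
python3 nxt.py 10 1.8 2.0
```

```text
t 16.58 ang 89.4 normdeg 86.0 err along n -0.12 z 154.27 M_n 0.839 M_t 0.057 F_n 4.0 F [-0.   4.  -1.7]
  y@0 43.6  y@35 35.4  y@70 14.4  y@105 -11.8  y@140 -33.7
[-1.8, -0.6] 91.9
[-1.7, -0.4] 94.4
[-1.8, -0.4] 96.9
[-1.8, -0.2] 99.3
[-1.7, -0.2] 101.8
[-1.8, -0.1] 104.3
[-1.8, -0.0] 106.8
[-1.8, 0.0] 109.3
[-1.8, 0.2] 111.8
[-1.8, 0.2] 114.3
```

Call:
carry_out(
  plan=[
    [24, [-1.8, -0.6, 0], [0, 0, 0]],
    [24, [-1.7, -0.4, 0], [0, 0, 0]],
    [24, [-1.8, -0.4, 0], [0, 0, 0]],
    [24, [-1.8, -0.2, 0], [0, 0, 0]],
    [24, [-1.7, -0.2, 0], [0, 0, 0]],
    [24, [-1.8, -0.1, 0], [0, 0, 0]],
    [24, [0, 0, 0], [0, 0, 0]],
    [24, [0, 0, 0], [0, 0, 0]],
  ],
)

```text
time_s: 17.25
eef_pos: [558.1, 190.7, 154.2]
ee_rot: [-0.0, 0.994, 0.112, -0.0]
force: [-1.7, 2.9, -1.1]
grip_width: 0.32
```

```bash
python3 nxt.py 9 1.8 2.0
```

```text
t 17.25 ang 104.2 normdeg 100.6 err along n -0.09 z 154.25 M_n 0.793 M_t 0.124 F_n 3.15 F [-1.7  2.9 -1.1]
  y@0 42.0  y@35 40.5  y@70 24.4  y@105 -0.6  y@140 -25.3
[-1.7, -0.1] 106.7
[-1.8, 0.0] 109.1
[-1.8, 0.2] 111.6
[-1.8, 0.2] 114.1
[-1.8, 0.2] 116.6
[-1.7, 0.4] 119.1
[-1.8, 0.4] 121.6
[-1.7, 0.5] 124.1
[-1.7, 0.6] 126.6
```

At w3, with the moment steady at about 0.8 N m.

Call:
carry_out(
  plan=[
    [24, [-1.7, -0.1, 0], [0, 0, 0]],
    [24, [-1.8, 0, 0], [0, 0, 0]],
    [24, [-1.8, 0.2, 0], [0, 0, 0]],
    [24, [-1.8, 0.2, 0], [0, 0, 0]],
    [24, [-1.8, 0.2, 0], [0, 0, 0]],
    [24, [-1.7, 0.4, 0], [0, 0, 0]],
    [24, [-1.8, 0.4, 0], [0, 0, 0]],
    [24, [-1.7, 0.5, 0], [0, 0, 0]],
    [24, [0, 0, 0], [0, 0, 0]],
    [24, [0, 0, 0], [0, 0, 0]],
  ],
)

```text
time_s: 18.08
eef_pos: [544.8, 185.6, 154.2]
ee_rot: [0.0, 0.994, 0.112, -0.0]
force: [-2.1, 2.5, -0.5]
grip_width: 0.317
```

```bash
python3 nxt.py 9 1.8 2.0
```

```text
t 18.08 ang 124.0 normdeg 120.3 err along n -0.16 z 154.21 M_n 0.771 M_t 0.152 F_n 3.23 F [-2.1  2.5 -0.5]
  y@0 35.6  y@35 43.0  y@70 34.9  y@105 14.1  y@140 -11.7
[-1.7, 0.4] 126.5
[-1.6, 0.6] 129.1
[-1.7, 0.8] 131.6
[-1.6, 0.8] 134.1
[-1.6, 0.8] 136.6
[-1.5, 0.9] 139.1
[-1.5, 1.0] 141.6
[-1.5, 1.1] 144.1
[-1.4, 1.1] 146.6
```

Call:
carry_out(
  plan=[
    [24, [-1.7, 0.4, 0], [0, 0, 0]],
    [24, [-1.6, 0.6, 0], [0, 0, 0]],
    [24, [-1.7, 0.8, 0], [0, 0, 0]],
    [24, [-1.6, 0.8, 0], [0, 0, 0]],
    [24, [-1.6, 0.8, 0], [0, 0, 0]],
    [24, [-1.5, 0.9, 0], [0, 0, 0]],
    [24, [-1, 0.7, 0], [0, 0, 0]],
    [24, [0, 0, 0], [0, 0, 0]],
    [24, [0, 0, 0], [0, 0, 0]],
    [24, [0, 0, 0], [0, 0, 0]],
  ],
)

```text
time_s: 18.92
eef_pos: [535.7, 178.5, 154.3]
ee_rot: [0.0, 0.994, 0.112, -0.0]
force: [-1.4, 1.8, -2.6]
grip_width: 0.319
```

```bash
python3 nxt.py 3 1.8 2.0; python3 st.py
```

```text
t 18.92 ang 140.4 normdeg 136.4 err along n -0.13 z 154.27 M_n 0.752 M_t -0.006 F_n 2.28 F [-1.4  1.8 -2.6]
  y@0 27.3  y@35 41.3  y@70 40.4  y@105 24.8  y@140 0.3
[-1.6, 0.9] 143.0
[-1.4, 1.1] 145.5
[-1.4, 1.2] 148.0
18.92 [535.69 178.47 154.27] F [-1.45  1.79 -2.58] M [0.523 0.54  0.018] zax [-0.0004 -0.0003] yaw 12.82
```

Call:
carry_out(
  plan=[
    [24, [-1.7, -2.5, 0], [0, 0, 0]],
    [24, [-3, -4.2, 0], [0, 0, 0]],
    [24, [-3, -4.2, 0], [0, 0, 0]],
    [24, [-2.5, -3.5, 0], [0, 0, 0]],
    [24, [0, 0, -8], [0, 0, 0]],
    [24, [0, 0, -16], [0, 0, 0]],
    [24, [0, 0, -18], [0, 0, 0]],
    [24, [0, 0, -18], [0, 0, 0]],
    [24, [0, 0, -10], [0, 0, 0]],
    [24, [0, 0, 0], [0, 0, 0]],
    [24, [0, 0, 0], [0, 0, 0]],
  ],
)

```text
time_s: 19.83
eef_pos: [522.6, 190.3, 224.2]
ee_rot: [0.0, 0.994, 0.112, 0.0]
force: [0.3, -0.1, -1.8]
grip_width: 0.32
```

```bash
python3 st.py
```

```text
19.83 [522.64 190.31 224.24] F [ 0.33 -0.13 -1.76] M [0.001 0.041 0.022] zax [ 0.0004 -0.    ] yaw 12.82
```

Call:
carry_out(
  plan=[
    [24, [-1.6, 15.2, 0], [0, 0, 0]],
    [24, [-3.3, 30.5, 0], [0, 0, 0]],
    [24, [-3.3, 30.5, 0], [0, 0, 0]],
    [24, [-3.3, 30.5, 0], [0, 0, 0]],
    [24, [-3.3, 30.5, 0], [0, 0, 0]],
    [24, [-3.3, 30.5, 0], [0, 0, 0]],
    [24, [-3.3, 30.5, 0], [0, 0, 0]],
    [24, [-3.3, 30.5, 0], [0, 0, 0]],
    [24, [-3.3, 30.5, 0], [0, 0, 0]],
    [24, [-3.3, 30.5, 0], [0, 0, 0]],
    [24, [-3.3, 30.5, 0], [0, 0, 0]],
    [24, [-3.3, 30.5, 0], [0, 0, 0]],
    [24, [-1.6, 15.2, 0], [0, 0, 0]],
    [24, [0, 0, 0], [0, 0, 0]],
    [24, [0, 0, 0], [0, 0, 0]],
    [24, [0, 0, 0], [0, 0, 0]],
    [24, [0, 0, 0], [0, 0, 0]],
  ],
)

```text
time_s: 21.25
eef_pos: [565.3, -173.8, 224.2]
ee_rot: [-0.0, 0.994, 0.112, -0.0]
force: [-0.3, 0.9, -1.9]
grip_width: 0.313
```

```bash
python3 snap.py k side wrist; python3 - <<'E'
from h import *
a=load("cap_k.pkl");s=a["side"];T=toolT(a["s"])
h=cv2.cvtColor(s["color"],cv2.COLOR_BGR2HSV)
m=(cv2.inRange(h,(0,90,60),(9,255,255))|cv2.inRange(h,(170,90,60),(180,255,255)))[225:250,250:280]
ys,xs=np.nonzero(m)
if len(xs):
  b=(xs.mean()+250,ys.mean()+225);print(b,onz(ray(s,*b),129))
t=a["s"]["eef_pos"];w=np.array([565.26,-174.88])-t[:2];print("to home, tool xy",(w@T[:2,0]).round(2),(w@T[:2,1]).round(2),"down",t[2]-116.84)
E
```

```text
21.25 [ 565.27 -173.84  224.15] yaw 12.9 zax [-4.e-04  5.e-04 -1.e+00] F [-0.32  0.91 -1.86] M [-0.052  0.016 -0.068] g 0.31335139688016184 q [-0.5   0.47  1.3   0.    1.38  0.85]
(np.float64(264.2857142857143), np.float64(238.42857142857142)) [ 565.52822669 -174.4597981   129.        ]
to home, tool xy -0.24 1.01 down 107.31298396221302
```

Call:
carry_out(
  plan=[
    [24, [-0.2, 1, 0], [0, 0, 0]],
    [24, [0, 0, 0], [0, 0, 0]],
    [24, [0, 0, 10], [0, 0, 0]],
    [24, [0, 0, 15], [0, 0, 0]],
    [24, [0, 0, 15], [0, 0, 0]],
    [24, [0, 0, 15], [0, 0, 0]],
    [24, [0, 0, 15], [0, 0, 0]],
    [24, [0, 0, 15], [0, 0, 0]],
    [24, [0, 0, 10], [0, 0, 0]],
    [24, [0, 0, 5], [0, 0, 0]],
    [24, [0, 0, 0], [0, 0, 0]],
    [24, [0, 0, 0], [0, 0, 0]],
    [24, [0, 0, 0], [0, 0, 0]],
    [24, [0, 0, 0], [0, 0, 0]],
  ],
)

```text
time_s: 22.52
eef_pos: [565.7, -176.4, 125.1]
ee_rot: [0.0, 0.994, 0.112, 0.001]
force: [0.9, -0.4, -2.2]
grip_width: 0.315
```

```bash
python3 st.py
```

```text
22.52 [ 565.68 -176.4   125.12] F [ 0.93 -0.35 -2.2 ] M [-0.029 -0.041  0.028] zax [ 0.0014 -0.0007] yaw 12.81
```

Call:
carry_out(
  plan=[
    [24, [-0.1, -1.5, 0], [0, 0, 0]],
    [24, [0, 0, 2], [0, 0, 0]],
    [24, [0, 0, 2], [0, 0, 0]],
    [24, [0, 0, 2], [0, 0, 0]],
    [24, [0, 0, 1], [0, 0, 0]],
    [24, [0, 0, 0], [0, 0, 0]],
    [24, [0, 0, 0], [0, 0, 0]],
    [24, [0, 0, 0], [0, 0, 0]],
  ],
)

```text
time_s: 23.18
eef_pos: [564.9, -174.8, 117.3]
ee_rot: [0.0, 0.994, 0.112, 0.0]
force: [-0.6, -0.4, -1.7]
grip_width: 0.322
```

```bash
python3 st.py
```

```text
23.18 [ 564.91 -174.82  117.3 ] F [-0.59 -0.35 -1.74] M [-0.027 -0.025  0.041] zax [ 0. -0.] yaw 12.81
```

Not yet seated (home was 116.84), so I'll go down another 0.5 to 1 mm and watch Fz.

Call:
carry_out(
  plan=[
    [24, [0.3, 0, 0.7], [0, 0, 0]],
    [24, [0, 0, 0], [0, 0, 0]],
    [24, [0, 0, 0], [0, 0, 0]],
    [24, [0, 0, 0], [0, 0, 0]],
  ],
)

```text
time_s: 23.52
eef_pos: [565.3, -174.8, 116.9]
ee_rot: [0.0, 0.994, 0.112, 0.0]
force: [-1.5, -1.2, 1.4]
grip_width: 0.318
```

```bash
python3 st.py
```

```text
23.52 [ 565.27 -174.81  116.86] F [-1.5  -1.19  1.4 ] M [-0.032  0.157  0.03 ] zax [ 0.0004 -0.0002] yaw 12.81
```

Call:
carry_out(
  plan=[
    [34, [0, 0, 0.3], [0, 0, 0]],
    [34, [0, 0, 0], [0, 0, 0]],
    [34, [0, 0, 0], [0, 0, 0]],
    [34, [0, 0, 0], [0, 0, 0]],
    [85, [0, 0, 0], [0, 0, 0]],
    [85, [0, 0, 0], [0, 0, 0]],
    [85, [0, 0, 0], [0, 0, 0]],
    [85, [0, 0, 0], [0, 0, 0]],
    [85, [0, 0, 0], [0, 0, 0]],
    [85, [0, 0, 0], [0, 0, 0]],
    [85, [0, 0, 0], [0, 0, 0]],
    [85, [0, 0, 0], [0, 0, 0]],
  ],
)

```text
time_s: 24.52
eef_pos: [565.2, -174.7, 116.3]
ee_rot: [-0.0, 0.994, 0.112, 0.0]
force: [0.7, -0.3, -0.2]
grip_width: 0.995
```

```bash
python3 snap.py l wrist side
```

```text
24.5167 [ 565.21 -174.73  116.3 ] yaw 12.81 zax [ 0.  0. -1.] F [ 0.7  -0.29 -0.18] M [-0.001 -0.045 -0.015] g 0.995378420097946 q [-0.5   0.56  1.44  0.    1.14  0.85]
```

View pics/wrist_l.png

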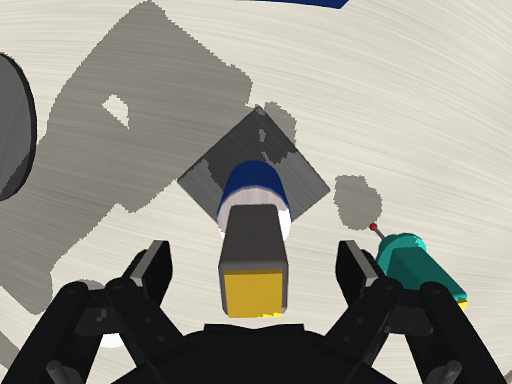

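The jaws are clear on both sides and the flange sits on the sleeve. Backing straight up.

Call:
carry_out(
  plan=[
    [85, [0, 0, -10], [0, 0, 0]],
    [85, [0, 0, -20], [0, 0, 0]],
    [85, [0, 0, -30], [0, 0, 0]],
    [85, [0, 0, -30], [0, 0, 0]],
    [85, [0, 0, -35], [0, 0, 0]],
    [85, [0, 0, -35], [0, 0, 0]],
    [85, [0, 0, -35], [0, 0, 0]],
    [85, [0, 0, -20], [0, 0, 0]],
    [85, [-30, 0, 0], [0, 0, 0]],
    [85, [-30, 0, 0], [0, 0, 0]],
    [85, [0, 0, 0], [0, 0, 0]],
    [85, [0, 0, 0], [0, 0, 0]],
  ],
)

```text
time_s: 25.62
eef_pos: [505.9, -188.2, 332.6]
ee_rot: [0.0, 0.994, 0.111, 0.001]
force: [-0.7, 0.9, -0.5]
grip_width: 0.996
```

```bash
python3 snap.py m wrist side top; python3 - <<'E'
from h import *
a=load("cap_m.pkl");d=load("cap0.pkl");T=toolT(a["wrist_s"])
h=cv2.cvtColor(a["wrist"]["color"],cv2.COLOR_BGR2HSV);m=cv2.inRange(h,(24,120,120),(34,255,255))
k,l,st,ce=cv2.connectedComponentsWithStats(m)
for i in range(1,k):
    if st[i,4]>150: print(ce[i],onz(wray(a["wrist"],*ce[i],T),161).round(1))
for n in("side","top"):
  for q in(d,a):
    hh=cv2.cvtColor(q[n]["color"],cv2.COLOR_BGR2HSV)
    for nm,lo,hi,b in(("probe",(10,120,100),(34,255,255),(250,215,280,245) if n=="side" else (305,175,335,200)),("bottle",(5,120,60),(20,255,200),(310,150,345,190) if n=="side" else (215,120,245,150)),("box",(105,120,60),(125,255,255),(320,225,380,285) if n=="side" else (285,110,330,150)),("dish",(0,0,185),(180,40,255),(155,200,205,245) if n=="side" else (250,238,290,275)),("pen",(0,0,0),(180,255,45),(145,325,190,370) if n=="side" else (355,245,385,272))):
      x0,y0,x1,y1=b;ys,xs=np.nonzero(cv2.inRange(hh,lo,hi)[y0:y1,x0:x1]);print(n,nm,len(xs),(xs.mean()+x0).round(1) if len(xs) else None,(ys.mean()+y0).round(1) if len(xs) else None)
E
```

```text
25.6167 [ 505.95 -188.18  332.58] yaw 12.74 zax [ 1.3e-03 -7.0e-04 -1.0e+00] F [-0.72  0.89 -0.53] M [0.022 0.002 0.028] g 0.9964232793708353 q [-0.57  0.3   1.26  0.    1.58  0.78]
[354.7652439 152.2347561] [ 552.2 -293.7  161. ]
side probe 89 264.3 229.6
side bottle 235 326.7 170.9
side box 1553 349.9 255.7
side dish 745 181.0 222.3
side pen 295 165.4 347.7
side probe 88 264.5 229.5
side bottle 231 326.7 170.7
side box 1554 349.9 255.7
side dish 794 180.7 222.0
side pen 272 165.8 347.7
top probe 60 320.8 187.1
top bottle 104 228.1 137.0
top box 721 306.2 130.8
top dish 0 None None
top pen 40 373.3 262.0
top probe 51 320.7 187.0
top bottle 105 228.1 137.1
top box 727 306.2 130.8
top dish 0 None None
top pen 0 None None
```

View pics/side_m.png

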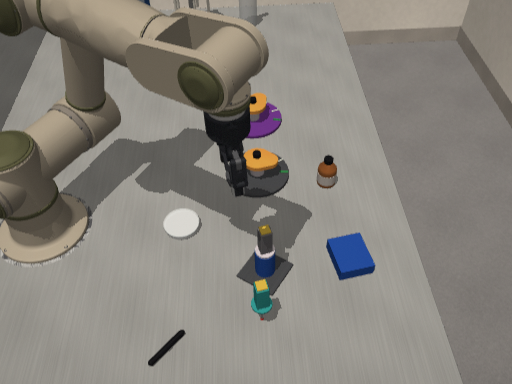

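View pics/wrist_m.png

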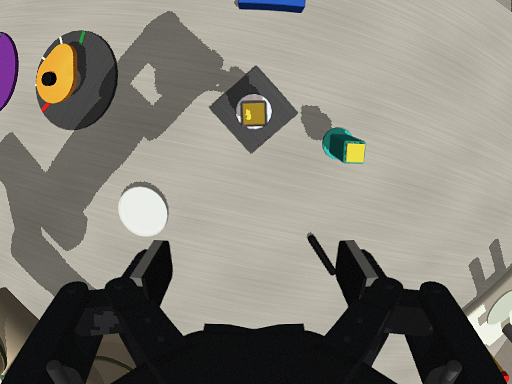

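The side view shows the probe upright and home in the rack, with its yellow top at (264.5,229.5) against (264.3,229.6) at the start. The bystanders have not moved, and the arm is clear and still.

```bash
python3 -c "
from rig import ctrl
print(ctrl.finish_job())"
```

```text
the job is handed in; nothing more can be done
None
```

I took the grey probe from its rack, touched the rim at the green mark and swept in short linked moves past w1, w2 and w3 to red. I then put it back in its rack, let go, backed off and handed the job in at about 25.6 s of the 72 s.

- **Contact during the sweep:** each time I paused on the sweep, the wrist force towards the rim read 2.3 to 4.0 N. The wrist moment stayed between 0.75 and 0.84 N m after the first press, so there was no sign of lost contact or of nearing 8 N. I read the force only at the pauses, not during the moves, and single readings are noisy by about 0.5 N.
- **Position at the marks:** by my estimate the ball was within 1 mm of each mark's line when it stopped there, and at about 60 mm height.
- **Seating:** the vertical force changed from -1.7 to +1.4 N at the same tool height as when the probe was first gripped (116.9 mm against 116.8 mm). After release, the yellow top was within 0.2 px of its starting place in the side and top pictures.
- **Bystanders:** the bottle, box, dish and pen were within 0.5 px of their starts in the side view, and the bottle and box also in the top view. The top-view check gave nothing for the dish (mask empty both times) or for the pen afterwards (mask came up empty), so those two rest on the side view alone.
- **Fixture:** I saw no sign of the gripper touching it; the fingertips stayed over 60 mm above its knob throughout the sweep.

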